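Switch off the hotplate and serve the round waffle with the turner

ROBOT

A 6-joint arm with a two-finger parallel gripper is mounted at the origin on a cart in front of the work surface, level with it; the furniture and walls round the work are solid. World frame = base frame: x ahead of the robot, y to its left, z up, the work surface at z = 0. Lengths are in m, angles in rad, forces in N, time in s.
With the tool pointing down it reaches from about 0.375 to 0.9 m from the base axis. Payload 3.1 kg.
Tool frame: the origin (TCP) lies midway between the tips of the shut fingers; the grasp point (between the pads) lies 19 mm behind it (manip.grasp_offset is the distance from the TCP to the grasp point, in m); z points along the fingers, y is the line along which they close (so a half turn about z gives the same grasp; the last joint's range is limited). The gripper opens to 85 mm and grips with 20 to 120 N. Pads are 22 mm wide; open, the fingers measure 114 mm over their backs; the gripper's body (76 mm by 85 mm) begins 54 mm behind the grasp point. The pads swing forward as they close: fully open they stand 13 mm farther back than shut.
Start: joints at [-1.341, 0.527, 1.433, -0, 1.181, -0.178], TCP at [0.248, -0.573, 0.231] pointing down, gripper open.
Joint ranges: [-3.08, 3.08], [-0.75, 2.2], [0.22, 2.44], [-1.43, 4.57], [0, 2.65], [-2.85, 2.85]. Speed limits (rad/s): [2.79, 2.79, 3.14, 3.14, 3.14, 3.14].

INTERFACE

Orientations are given as a unit quaternion [x, y, z, w].
In Python, from station import sensors, cams, order, manip gives the robot as it stands.
- The arm moves only by the tool move_arm, never from a script. Its argument "targets" is a list of rows, each an object of numbers: "dx", "dy", "dz": the shift along the world's x, y, z normalised to -1 to 1, where 1 is 25 mm; "rx", "ry", "rz": the turn, a rotation vector about the world's x, y, z normalised to -1 to 1, where 1 is 30 degrees. A call has exactly 10 rows; each row shifts and turns the commanded pose from where the row before left it; what a row does not reach is not made up. A row lasts 1/8 s, in which the tool goes at most 62.5 mm and 10.7 degrees, less where a joint would pass 70% of its speed; a pose out of reach is approached as far as the arm can. A call with a number of a shift or a turn outside -1 to 1 is refused whole. A call with a gripper value outside its range is refused whole. "claw" is the opening in per cent of the stroke, from 0 (shut) to 100 (fully open), set as the call begins (left out, the last holds). The fingers move at their own pace and stop on an object; "newtons" is the grip in N (left out, the last holds). Time passes only in rows, so rows that do not move let the fingers close, or fill a call up. It gives the time, the measured TCP pose, the force, the opening and the grip force at its end, in the units of the state.
- sensors.sense(): the state, without advancing time (a new reading comes with each control period).
- cams.snapshot(name): name is "scene" or "top"; returns the picture (420x560x3 uint8, red, green, blue); there is no depth.
- cams.camera_model(name): a dict with "fx", "fy", "cx", "cy" (pixels), "extrinsics" (4x4, takes a point from world to camera coordinates). Camera axes: x right, y down, z forward; pixel columns grow to the right and rows downward; lengths in m; the calibration is good to about 2 mm. A picture is of the moment at which its call begins. camera_model takes no time and is no camera call.
- order.sign_off(): hands the job in; it is judged then, once.
The state is a dict: "t": time; "q": joint angles; "qd": joint speeds; "tau": joint torques, N m; "tcp_pos": TCP position; "tool_rot": TCP orientation; "force": force on the tool from outside, world axes, zero at the start; "ft_torque": the same for the moment, N m; "finger_gap": opening from 0.0 (shut) to 1.0 (fully open); "gripper_force": force on a finger pad.
Only numpy, scipy, OpenCV 4.12 (cv2) and the standard library are available. Lean on these libraries where they do the work, as an engineer would, in place of code of your own. Each camera call takes 0.05 s, during which the arm holds its last target. There are 200 camera calls.

TASK

The round waffle is warm: first switch the hotplate off (its knob must be pushed in to get past the safety stop), then slide the turner under the round waffle, lift it off, tip it gently onto the middle of the plate so that it lies flat and right side up, and lay the turner back on its stand as it lay before. Do not touch the waffles with the gripper or let the round one drop, leave the oblong waffle where it lies, and do not push the plate or the other things about.

Things in the scene. Friction and masses are not known exactly. Their poses are not given: they have to be found in the camera images.
- hotplate: Fixed steel hotplate, 230 (x) x 260 (y) mm, origin at bench height under its centre. Control deck with knob at its -x side (faces the robot), 40 mm high. Dark hot surface: x -61 to +112, y -130 to +127 mm, 50 mm high. A guard 5 mm thick stands 18 mm above it along the back (+x) and the left end (+y); front and right end (-y) are open
- heat_dial (a joint): Turn of the hotplate's knob, rad: 0 = off; grows counter-clockwise seen from above (hotter, to 1.7); starts at 0.85 to 1.5. On the way to off a safety stop blocks it at about 0.5 unless the knob is pushed in 5 mm or more; keep it pushed until below 0.2. Turning it takes 0.05 to 0.15 N m
- heat_knob (a joint): How far the knob is pushed in, m: 0 = out, 0.007 = bottomed; a spring pushes back with 3.5 N (out) to 7 N (bottomed)
- knob_grip (a point): Middle of the knob's black fluted grip, a round of 38 mm diameter from 12.5 mm below to 12.5 mm above this point, on the vertical turning axis; x = direction of the white pointer line on its top, turns with the knob (off: along the hotplate's x). A skirt of 45 mm diameter lies under it, top 12.5 mm below this point. It stands at x -87, y +85 mm of the hotplate. Pinch it from above
- turner: Loose cranked turner, 140 g. Origin: blade's underside, middle of its heel; x towards the tip, z up. Steel blade x 0 to +95 mm, 64 mm wide, 1.5 mm thick, slippery (friction 0.2: a waffle slides on it from some 12 degrees of slope). Neck 8 mm round, rising behind the heel. Black handle bar x -48 to -178 mm, 20 mm wide (y), 16 tall, centred 52 mm above the blade's underside
- turner_grip (a point): Point in the handle to grasp: x -80 mm, centred, 52 mm above the blade's underside; pinch across the 20 mm width
- turner_tip (a point): Middle of the blade's front edge, on its underside (x +95 mm)
- turner_stand: Fixed steel stand of the turner: foot 60 x 70 mm, upright sheet 4 mm thick with a flared fork at its top (floor 40 mm wide and 44 mm above the bench, prongs to 56 mm). Origin on the bench below the fork; x is the direction in which the lying turner points. At the start the turner's origin is 145 to 155 mm ahead of it, blade flat on the bench
- round_waffle: Loose round crisp waffle, rigid, 73 mm diameter, 9 mm thick, 25 to 50 g, lying flat on the hotplate; its lower edge is bevelled (3 mm up, 8.5 mm in). A blade that meets it may push it along until the guard stops it, and then runs under it. Origin: centre of its underside
- oblong_waffle: Loose oblong waffle of the same colour, 40 (x) x 84 (y) x 10 mm, in the other of two rows along the hotplate's y axis (one row 12 mm in front of the hotplate's middle, one 68 mm behind it; which waffle is in which row varies). It stays there. Origin: centre of its underside
- plate: Loose round ceramic plate, 144 mm diameter, rim 16 mm high, flat well about 90 mm across whose floor is about 9 mm above the bench. Origin: centre of its underside
- mug_green: bystander: small cup, 60 x 84 x 50 mm high, origin under its centre
- mug_blue: bystander: small cup, 58 x 86 x 49 mm high, origin under its centre
- pitcher: bystander: steel milk pitcher, 74 x 100 x 91 mm high, origin under its centre
- tumbler: bystander: steel tumbler, 82 mm diameter, 110 mm high, origin under its centre
- tin: bystander: flat tin with sachets, 69 x 90 x 24 mm high, origin under its centre
- bottle: bystander: slim bottle of dark sauce with a gold cap, 56 mm diameter, 214 mm high, origin under its centre
Not all that is in view belongs to the job. There is more than one size of the plate; the job needs the larger.

How it is judged:
By the outcome, as a careful person would: the job done as asked, in the order asked, and still so for the second after the job is handed in, with the robot touching nothing.
It also fails if it takes over 72 s, if anything falls off the work surface, if the arm or the gripper's body presses on something with over 40 N, if the wrist force passes 120 N, or if a joint passes its speed limit or range.

## Working session

There is one attempt and no reset: what is moved stays moved. The work goes in short steps, Python scripts to look and compute and a tool call to move; the robot and the scene stay as the last step left them, time stands still between calls to the robot, and variables do not carry over. Pictures are saved under pics/ and viewed, at most 13 in all, crops included, and the job is handed in when it is done.

Besides the shell and the picture viewer there is one more tool, called by a JSON object that holds its "api" and its "payload", one argument or row to a line. move_arm: Moves the arm, as the interface text tells. Scaled input: -1 to 1 covers 25 mm each way for a shift and 30 degrees each way for a turn. Its arguments: {"type":"object","properties":{"targets":{"type":"array"},"claw":{"type":"number"},"newtons":{"type":"number"}},"required":["targets"]}

```bash
mkdir -p pics; ls; python3 - <<'E'
from station import sensors,cams
import cv2,numpy as np
np.set_printoptions(precision=4,suppress=True)
for n in("scene","top"):
    im=cams.snapshot(n)[:,:,::-1]
    cv2.imwrite(f"pics/{n}0.png",im)
    cv2.imwrite(f"pics/{n}0b.png",cv2.resize(im,(800,600),interpolation=cv2.INTER_CUBIC))
    m=cams.camera_model(n);print(n,m["fx"],m["fy"],m["cx"],m["cy"]);print(np.array(m["extrinsics"]))
print(sensors.sense())
E
```

```text
pics
scene 410.61602660799997 410.61602660799997 276.26450692205975 207.74307194240026
[[-0.7699 -0.638   0.0141  0.4187]
 [-0.4921  0.5794 -0.6497  0.3793]
 [ 0.4064 -0.5072 -0.76    1.0051]
 [ 0.      0.      0.      1.    ]]
top 491.639849154495 491.639849154495 279.92088268505483 204.19416715963072
[[-0.4828 -0.8757 -0.0103  0.2602]
 [-0.6793  0.3819 -0.6266  0.4686]
 [ 0.5526 -0.2955 -0.7793  1.2351]
 [ 0.      0.      0.      1.    ]]
{'t': 0.1, 'q': array([-1.3405,  0.5284,  1.4338,  0.    ,  1.1814, -0.1785]), 'qd': array([-0.0008, -0.0022, -0.0032,  0.0001,  0.0018,  0.0005]), 'tau': array([ -0.0005, -44.3306, -17.8586,  -0.0002,   0.0039,   0.    ]), 'tcp_pos': array([ 0.2483, -0.5729,  0.2304]), 'tool_rot': array([ 0.9792,  0.203 , -0.    , -0.001 ]), 'force': array([ 0.6706, -0.6043,  0.4963]), 'ft_torque': array([-0.0489, -0.0131,  0.0502]), 'gripper_force': 0.0, 'finger_gap': 0.9982735775360236}
```

View pics/scene0b.png

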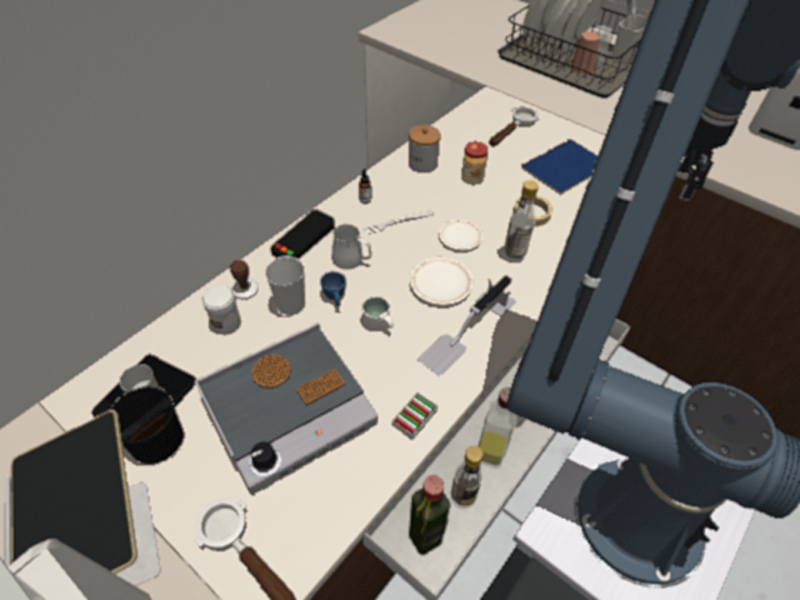

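View pics/top0b.png

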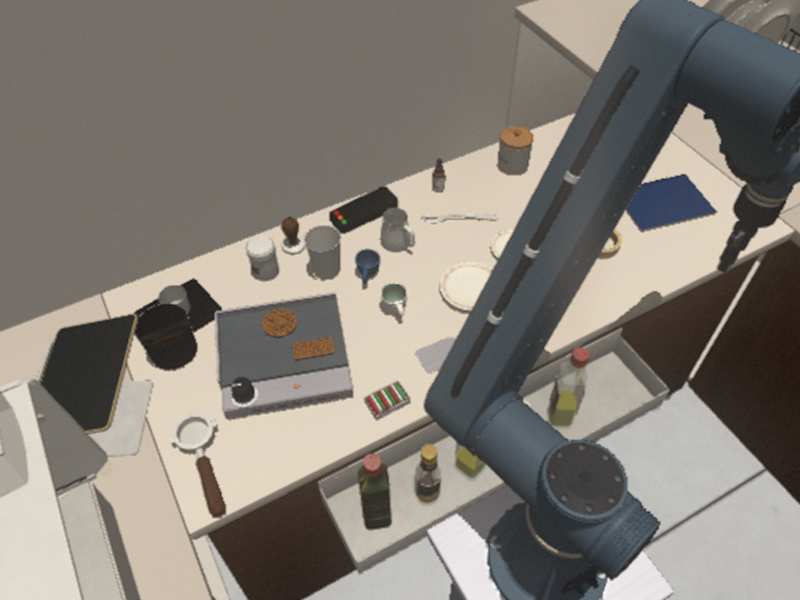

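```bash
python3 - <<'E'
import cv2
im=cv2.imread("pics/scene0.png");cv2.imwrite("pics/c1.png",cv2.resize(im[222:352,130:290],None,fx=4.6,fy=4.6,interpolation=cv2.INTER_CUBIC))
cv2.imwrite("pics/c2.png",cv2.resize(im[160:280,240:400],None,fx=5,fy=5,interpolation=cv2.INTER_CUBIC))
E
```

```text
(no output)
```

View pics/c1.png

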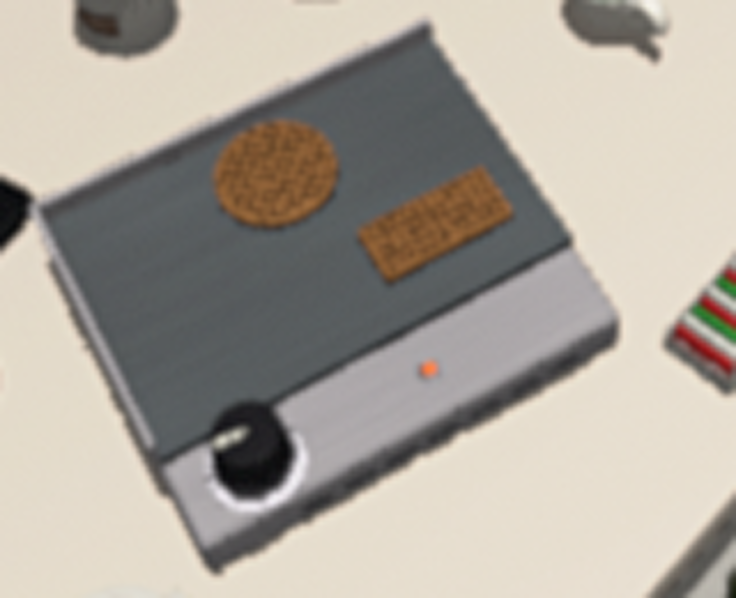

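View pics/c2.png

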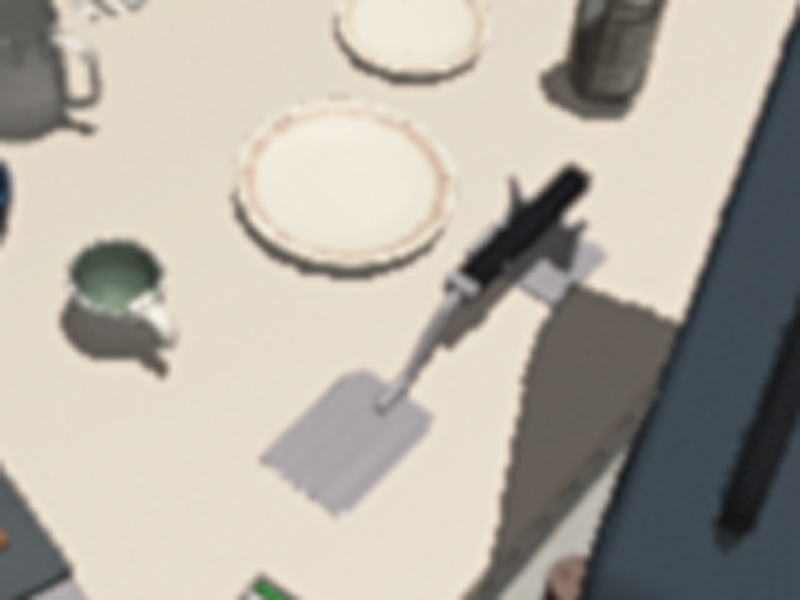

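```bash
cat > h.py <<'E'
import numpy as np
from station import cams
from scipy.optimize import least_squares
from scipy.spatial.transform import Rotation as R
np.set_printoptions(precision=4,suppress=True)
CM={n:cams.camera_model(n) for n in("scene","top")}
def proj(n,P):
    m=CM[n];E=np.array(m["extrinsics"]);c=np.atleast_2d(P)@E[:3,:3].T+E[:3,3]
    return np.c_[m["fx"]*c[:,0]/c[:,2]+m["cx"],m["fy"]*c[:,1]/c[:,2]+m["cy"]]
def back(n,uv,z):
    m=CM[n];E=np.array(m["extrinsics"]);uv=np.atleast_2d(uv)
    d=np.c_[(uv[:,0]-m["cx"])/m["fx"],(uv[:,1]-m["cy"])/m["fy"],np.ones(len(uv))]@E[:3,:3]
    o=-E[:3,:3].T@E[:3,3];return o+d*((z-o[2])/d[:,2])[:,None]
def crop(uv,off,s): return (np.atleast_2d(uv)+.5)/s-.5+np.array(off)
def fit(n,uv,P,x0):
    P=np.array(P,float)
    def w(x): c,s=np.cos(x[2]),np.sin(x[2]);return np.c_[x[0]+c*P[:,0]-s*P[:,1],x[1]+s*P[:,0]+c*P[:,1],P[:,2]]
    r=least_squares(lambda x:(proj(n,w(x))-uv).ravel(),x0);return r.x,r.fun.reshape(-1,2)
E
python3 - <<'E'
from h import *
c1=lambda p:crop(p,(130,222),4.6); c2=lambda p:crop(p,(240,160),5)
uv=c1([(618,322),(213,553),(572,240),(163,460),(428,22),(35,205)])
P=[(-.115,-.13,.04),(-.115,.13,.04),(-.061,-.13,.05),(-.061,.13,.05),(.115,-.13,.068),(.115,.13,.068)]
x,r=fit("scene",uv,P,[.6,.4,0]);print("hot",x,np.degrees(x[2]));print(r)
H=R.from_euler('z',x[2]).as_matrix();loc=lambda p:(p-[x[0],x[1],0])@H
k=H@[-.087,.085,0]+[x[0],x[1],0];print("knob",k, [c for z in(.06,.07,.08) for c in ((proj("scene",k+[0,0,z])-(130,222))*4.6)])
print("pointer loc",loc(back("scene",c1([(243,432),(217,440)]),.075)))
w=back("scene",c1([(276,171)]),.059);print("round",w,loc(w))
w=back("scene",c1([(358,235),(485,167),(514,210),(390,282)]),.06);print("obl",loc(w))
print("mean", w.mean(0))
P=[(.0,.032,.0015),(.095,.032,.0015),(.095,-.032,.0015),(0,-.032,.0015),(-.048,0,.060),(-.178,0,.060)]
uv=c2([(348,370),(262,460),(338,515),(432,415),(458,283),(580,175)])
x,r=fit("scene",uv,P,[.5,0,1]);print("turner",x,np.degrees(x[2]));print(r*5)
p=back("scene",c2([(240,182),(456,182),(347,100),(347,264)]),.016);print("plate",p,p[:2].mean(0),p[2:].mean(0))
E
```

```text
hot [ 0.6034  0.2417 -0.3033] -17.378600576730648
[[ 1.7125 -1.3193]
 [-1.8878  0.1999]
 [ 1.0421 -0.4279]
 [-0.7316  0.7983]
 [ 0.7114 -0.7749]
 [-0.5214  0.716 ]]
knob [0.5458 0.3488 0.    ] [array([252.9805, 449.5081]), array([250.0469, 441.1233]), array([247.0683, 432.6098])]
pointer loc [[-0.0815  0.0867  0.075 ]
 [-0.0783  0.1     0.075 ]]
round [[0.6694 0.2204 0.059 ]] [[ 0.0693 -0.0007  0.059 ]]
obl [[ 0.0032 -0.0215  0.06  ]
 [ 0.0048 -0.1063  0.06  ]
 [-0.0304 -0.1059  0.06  ]
 [-0.0343 -0.0228  0.06  ]]
mean [0.5708 0.1848 0.06  ]
turner [ 0.4629 -0.1034  1.486 ] 85.14289922622524
[[ 87.4955  50.8091]
 [ 67.6856  55.7357]
 [-88.9438 -64.133 ]
 [-76.6775 -54.5927]
 [ -1.3847   2.935 ]
 [  9.2995  -2.5737]]
plate [[ 0.633  -0.165   0.016 ]
 [ 0.5258 -0.2562  0.016 ]
 [ 0.6246 -0.27    0.016 ]
 [ 0.5384 -0.1543  0.016 ]] [ 0.5794 -0.2106  0.016 ] [ 0.5815 -0.2121  0.016 ]
```

```bash
python3 - <<'E'
from h import *
c2=lambda p:crop(p,(240,160),5); b=lambda p:np.array(p)/1.42857
P=[(.0,-.032,.0015),(.095,-.032,.0015),(.095,.032,.0015),(0,.032,.0015),(-.048,0,.060),(-.178,0,.060)]
uv=c2([(348,370),(262,460),(338,515),(432,415),(458,283),(580,175)])
for idx in(range(6),range(4)):
    idx=list(idx);x,r=fit("scene",uv[idx],np.array(P)[idx],[.5,0,1.4]);print("turner",x,np.degrees(x[2]));print(r*5)
u=np.array([np.cos(x[2]),np.sin(x[2])])
for n,d in(("grip",-.08),("tip",.095),("end",-.178),("stand",-.15)):print(n,x[:2]+d*u)
for n,uvs,z in(("bottle base",(514,258),0),("smallplate",(460,236),.01),("greenmug",(377,325),0),("bluemug",(335,302),0),("pitcher",(345,262),0),("tumbler",(287,308),0),("tin",(415,415),.024),("strainer ring",(222,525),.02),("bottle cap",(530,190),.214),("knobtop",None,0)):
    if uvs: print(n,back("scene",b(uvs),z)[0])
E
```

```text
turner [ 0.4618 -0.1027  1.53  ] 87.66025156760806
[[ 6.6443 -6.6482]
 [-8.5244 -1.915 ]
 [-0.3934  5.3174]
 [ 5.8368  6.125 ]
 [-3.2783  2.6539]
 [ 0.0609 -7.5054]]
turner [ 0.4651 -0.103   1.5808] 90.57531605600975
[[ 1.0246 -8.1158]
 [-7.963   0.9754]
 [ 3.7314  4.7269]
 [ 3.2425  1.2554]]
grip [ 0.4659 -0.183 ]
tip [ 0.4641 -0.008 ]
end [ 0.4669 -0.281 ]
stand [ 0.4666 -0.253 ]
bottle base [ 0.4976 -0.3926  0.    ]
smallplate [ 0.6352 -0.3613  0.01  ]
greenmug [ 0.6155 -0.0266  0.    ]
bluemug [ 0.7293 -0.0152  0.    ]
pitcher [ 0.7965 -0.1205  0.    ]
tumbler [0.7981 0.0659 0.    ]
tin [0.4094 0.1029 0.024 ]
strainer ring [0.528  0.4661 0.02  ]
bottle cap [ 0.4946 -0.3836  0.214 ]
```

{"api": "move_arm", "payload": {
  "targets": [
    {"dx": 0.3,"dy": 1,"dz": 0.1,"rz": 0.165},
    {"dx": 0.3,"dy": 1,"dz": 0.1,"rz": 0.165},
    {"dx": 0.3,"dy": 1,"dz": 0.1,"rz": 0.165},
    {"dx": 0.3,"dy": 1,"dz": 0.1,"rz": 0.165},
    {"dx": 0.3,"dy": 1,"dz": 0.1,"rz": 0.165},
    {"dx": 0.3,"dy": 1,"dz": 0.1,"rz": 0.165},
    {"dx": 0.3,"dy": 1,"dz": 0.1,"rz": 0.165},
    {"dx": 0.3,"dy": 1,"dz": 0.1,"rz": 0.165},
    {"dx": 0.3,"dy": 1,"dz": 0.1,"rz": 0.165},
    {"dx": 0.3,"dy": 1,"dz": 0.1,"rz": 0.165}
  ],
  "claw": 65,
  "newtons": 40
}}

```text
schema error: expected keys dx, dy, dz, rx, ry, rz
```

{"api": "move_arm", "payload": {
  "targets": [
    {"dx": 0.3,"dy": 1,"dz": 0.1,"rx": 0,"ry": 0,"rz": 0.165},
    {"dx": 0.3,"dy": 1,"dz": 0.1,"rx": 0,"ry": 0,"rz": 0.165},
    {"dx": 0.3,"dy": 1,"dz": 0.1,"rx": 0,"ry": 0,"rz": 0.165},
    {"dx": 0.3,"dy": 1,"dz": 0.1,"rx": 0,"ry": 0,"rz": 0.165},
    {"dx": 0.3,"dy": 1,"dz": 0.1,"rx": 0,"ry": 0,"rz": 0.165},
    {"dx": 0.3,"dy": 1,"dz": 0.1,"rx": 0,"ry": 0,"rz": 0.165},
    {"dx": 0.3,"dy": 1,"dz": 0.1,"rx": 0,"ry": 0,"rz": 0.165},
    {"dx": 0.3,"dy": 1,"dz": 0.1,"rx": 0,"ry": 0,"rz": 0.165},
    {"dx": 0.3,"dy": 1,"dz": 0.1,"rx": 0,"ry": 0,"rz": 0.165},
    {"dx": 0.3,"dy": 1,"dz": 0.1,"rx": 0,"ry": 0,"rz": 0.165}
  ],
  "claw": 65,
  "newtons": 40
}}

```text
t: 1.35
tcp_pos: [0.3235, -0.3224, 0.2561]
tool_rot: [0.803, 0.595, 0.0, -0.0]
force: [0.5, -0.3, 1.1]
finger_gap: 0.65
gripper_force: 0.0
```

{"api": "move_arm", "payload": {
  "targets": [
    {"dx": 0.6,"dy": 1,"dz": 0,"rx": 0,"ry": 0,"rz": 0.165},
    {"dx": 0.6,"dy": 1,"dz": 0,"rx": 0,"ry": 0,"rz": 0.165},
    {"dx": 0.6,"dy": 1,"dz": 0,"rx": 0,"ry": 0,"rz": 0.165},
    {"dx": 0.6,"dy": 1,"dz": 0,"rx": 0,"ry": 0,"rz": 0.165},
    {"dx": 0.6,"dy": 1,"dz": 0,"rx": 0,"ry": 0,"rz": 0.165},
    {"dx": 0.6,"dy": 1,"dz": 0,"rx": 0,"ry": 0,"rz": 0.165},
    {"dx": 0.6,"dy": 1,"dz": 0,"rx": 0,"ry": 0,"rz": 0.165},
    {"dx": 0.6,"dy": 1,"dz": 0,"rx": 0,"ry": 0,"rz": 0.165},
    {"dx": 0.6,"dy": 1,"dz": 0,"rx": 0,"ry": 0,"rz": 0.165},
    {"dx": 0.6,"dy": 1,"dz": 0,"rx": 0,"ry": 0,"rz": 0.165}
  ]
}}

```text
t: 2.6
tcp_pos: [0.4736, -0.0725, 0.256]
tool_rot: [0.48, 0.877, -0.0, -0.0]
force: [0.2, 0.5, 0.2]
finger_gap: 0.655
gripper_force: 0.0
```

{"api": "move_arm", "payload": {
  "targets": [
    {"dx": 0.2,"dy": 1,"dz": -0.2,"rx": 0,"ry": 0,"rz": 0.165},
    {"dx": 0.2,"dy": 1,"dz": -0.2,"rx": 0,"ry": 0,"rz": 0.165},
    {"dx": 0.2,"dy": 1,"dz": -0.2,"rx": 0,"ry": 0,"rz": 0.165},
    {"dx": 0.2,"dy": 1,"dz": -0.2,"rx": 0,"ry": 0,"rz": 0.165},
    {"dx": 0.2,"dy": 1,"dz": -0.2,"rx": 0,"ry": 0,"rz": 0.165},
    {"dx": 0.2,"dy": 1,"dz": -0.2,"rx": 0,"ry": 0,"rz": 0.165},
    {"dx": 0.2,"dy": 1,"dz": -0.2,"rx": 0,"ry": 0,"rz": 0.165},
    {"dx": 0.2,"dy": 1,"dz": -0.2,"rx": 0,"ry": 0,"rz": 0.165},
    {"dx": 0.2,"dy": 1,"dz": -0.2,"rx": 0,"ry": 0,"rz": 0.165},
    {"dx": 0.2,"dy": 1,"dz": -0.2,"rx": 0,"ry": 0,"rz": 0.165}
  ]
}}

```text
t: 3.85
tcp_pos: [0.5232, 0.1773, 0.2057]
tool_rot: [0.069, 0.998, -0.0, -0.0]
force: [0.2, -0.5, -0.2]
finger_gap: 0.653
gripper_force: 0.0
```

{"api": "move_arm", "payload": {
  "targets": [
    {"dx": 0.09,"dy": 0.69,"dz": -0.2,"rx": 0,"ry": 0,"rz": 0.112},
    {"dx": 0.09,"dy": 0.69,"dz": -0.2,"rx": 0,"ry": 0,"rz": 0.112},
    {"dx": 0.09,"dy": 0.69,"dz": -0.2,"rx": 0,"ry": 0,"rz": 0.112},
    {"dx": 0.09,"dy": 0.69,"dz": -0.2,"rx": 0,"ry": 0,"rz": 0.112},
    {"dx": 0.09,"dy": 0.69,"dz": -0.2,"rx": 0,"ry": 0,"rz": 0.112},
    {"dx": 0.09,"dy": 0.69,"dz": -0.2,"rx": 0,"ry": 0,"rz": 0.112},
    {"dx": 0.09,"dy": 0.69,"dz": -0.2,"rx": 0,"ry": 0,"rz": 0.112},
    {"dx": 0.09,"dy": 0.69,"dz": -0.2,"rx": 0,"ry": 0,"rz": 0.112},
    {"dx": 0.09,"dy": 0.69,"dz": -0.2,"rx": 0,"ry": 0,"rz": 0.112},
    {"dx": 0.09,"dy": 0.69,"dz": -0.2,"rx": 0,"ry": 0,"rz": 0.112}
  ]
}}

```text
t: 5.1
tcp_pos: [0.5461, 0.3502, 0.1559]
tool_rot: [-0.223, 0.975, -0.0, 0.0]
force: [-0.9, -0.8, 0.6]
finger_gap: 0.654
gripper_force: 0.0
```

```bash
python3 - <<'E'
from h import *
import cv2
im={n:cams.snapshot(n)[:,:,::-1] for n in("scene","top")}
for n in im: cv2.imwrite(f"pics/{n}1.png",im[n])
a=cv2.resize(im["scene"][250:350,140:240],(400,400),interpolation=cv2.INTER_CUBIC)
o=cv2.imread("pics/top0.png")
b=cv2.resize(o[245:295,145:195],(400,400),interpolation=cv2.INTER_CUBIC)
cv2.imwrite("pics/m1.png",np.hstack([a,b]))
c=cv2.resize(im["top"][160:310,230:430],(800,600),interpolation=cv2.INTER_CUBIC);cv2.imwrite("pics/m2.png",c)
E
```

```text
(no output)
```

View pics/m1.png

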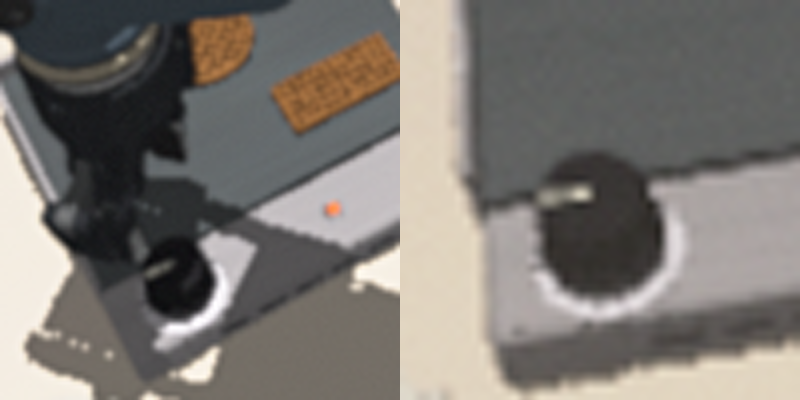

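View pics/m2.png

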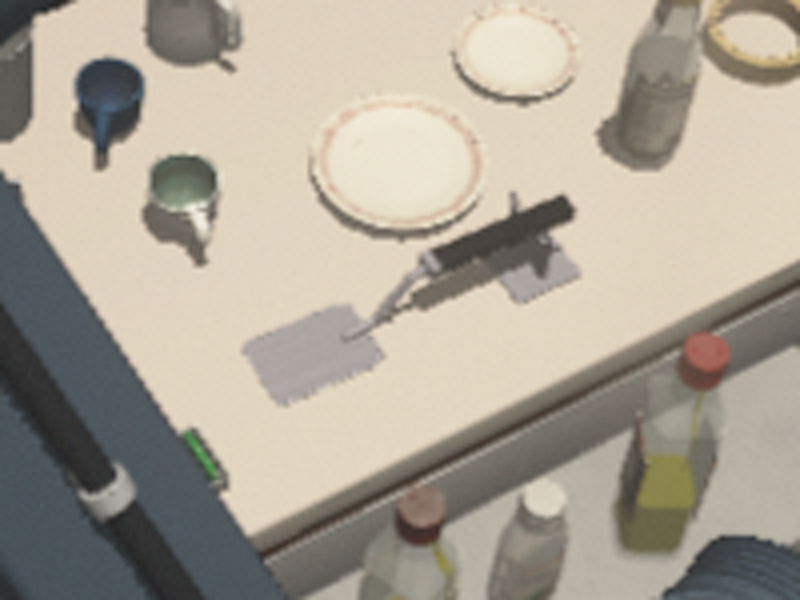

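```bash
python3 - <<'E'
from h import *
a=crop([(251,433)],(130,222),4.6);b=crop([(197,200)],(145,245),8)
r=least_squares(lambda p:np.r_[(proj("scene",p)-a).ravel(),(proj("top",p)-b).ravel()],[.55,.35,.08]);print("knobtop",r.x,r.fun)
c2=lambda p:crop(p,(240,160),5);t=lambda p:crop(p,(230,160),4)
P=np.array([(.0,-.032,.0015),(.095,-.032,.0015),(.095,.032,.0015),(0,.032,.0015),(-.048,0,.060),(-.178,0,.060)])
us=c2([(348,370),(262,460),(338,515),(432,415),(458,283),(580,175)])
ut=t([(345,305),(245,350),(287,403),(383,355),(430,256),(566,203)])
def w(x): c,s=np.cos(x[2]),np.sin(x[2]);return np.c_[x[0]+c*P[:,0]-s*P[:,1],x[1]+s*P[:,0]+c*P[:,1],P[:,2]]
r=least_squares(lambda x:np.r_[(proj("scene",w(x))-us).ravel(),(proj("top",w(x))-ut).ravel()],[.46,-.1,1.5],loss='soft_l1')
x=r.x;print("turner",x,np.degrees(x[2]));print(r.fun.reshape(-1,2));u=np.array([np.cos(x[2]),np.sin(x[2])])
for n,d in(("grip",-.08),("stand",-.15)):print(n,x[:2]+d*u)
p=back("top",t([(310,160),(487,160),(399,95),(399,227)]),.016);print("plate",p[:2].mean(0),p[2:].mean(0))
a=back("scene",c2([(458,283),(580,175)]),.06);b=back("top",t([(430,256),(566,203)]),.06);print(a,b,np.degrees([np.arctan2(*(q[0]-q[1])[1::-1]) for q in(a,b)]))
E
```

```text
knobtop [0.545  0.3481 0.0797] [ 0.0142  0.3235  0.1075 -0.3644]
turner [ 0.4612 -0.1034  1.5388] 88.16906803405222
[[ 1.5517 -1.3037]
 [-1.2566 -0.1955]
 [ 0.5097  1.1357]
 [ 1.5105  1.1374]
 [-0.4832  0.4276]
 [-0.1342 -1.7775]
 [ 0.3347 -2.0334]
 [-1.5634 -1.636 ]
 [-2.137   0.8653]
 [ 1.2308  0.6622]
 [-0.9461  0.6977]
 [ 1.0925 -1.637 ]]
grip [ 0.4587 -0.1833]
stand [ 0.4564 -0.2533]
plate [ 0.5806 -0.207   0.016 ] [ 0.5811 -0.2078  0.016 ]
[[ 0.4595 -0.1536  0.06  ]
 [ 0.4511 -0.2751  0.06  ]] [[ 0.4605 -0.1553  0.06  ]
 [ 0.4519 -0.2746  0.06  ]] [86.0439 85.8858]
```

{"api": "move_arm", "payload": {
  "targets": [
    {"dx": -0.02,"dy": -0.06,"dz": -0.5,"rx": 0,"ry": 0,"rz": 0},
    {"dx": 0,"dy": 0,"dz": -0.5,"rx": 0,"ry": 0,"rz": 0},
    {"dx": 0,"dy": 0,"dz": -0.5,"rx": 0,"ry": 0,"rz": 0},
    {"dx": 0,"dy": 0,"dz": -0.5,"rx": 0,"ry": 0,"rz": 0},
    {"dx": 0,"dy": 0,"dz": -0.5,"rx": 0,"ry": 0,"rz": 0},
    {"dx": 0,"dy": 0,"dz": -0.5,"rx": 0,"ry": 0,"rz": 0},
    {"dx": 0,"dy": 0,"dz": -0.4,"rx": 0,"ry": 0,"rz": 0},
    {"dx": 0,"dy": 0,"dz": -0.3,"rx": 0,"ry": 0,"rz": 0},
    {"dx": 0,"dy": 0,"dz": -0.1,"rx": 0,"ry": 0,"rz": 0},
    {"dx": 0,"dy": 0,"dz": 0,"rx": 0,"ry": 0,"rz": 0}
  ]
}}

```text
t: 6.45
tcp_pos: [0.5456, 0.3476, 0.0613]
tool_rot: [-0.221, 0.975, 0.0, 0.0]
force: [1.1, 0.4, -0.1]
finger_gap: 0.651
gripper_force: 0.0
```

{"api": "move_arm", "payload": {
  "targets": [
    {"dx": 0,"dy": 0,"dz": 0,"rx": 0,"ry": 0,"rz": 0},
    {"dx": 0,"dy": 0,"dz": 0,"rx": 0,"ry": 0,"rz": 0},
    {"dx": 0,"dy": 0,"dz": 0,"rx": 0,"ry": 0,"rz": 0},
    {"dx": 0,"dy": 0,"dz": 0,"rx": 0,"ry": 0,"rz": 0},
    {"dx": 0,"dy": 0,"dz": -0.04,"rx": 0,"ry": 0,"rz": 0},
    {"dx": 0,"dy": 0,"dz": -0.08,"rx": 0,"ry": 0,"rz": 0},
    {"dx": 0,"dy": 0,"dz": -0.08,"rx": 0,"ry": 0,"rz": 0},
    {"dx": 0,"dy": 0,"dz": -0.06,"rx": 0,"ry": 0,"rz": 0},
    {"dx": 0,"dy": 0,"dz": 0,"rx": 0,"ry": 0,"rz": 0},
    {"dx": 0,"dy": 0,"dz": 0,"rx": 0,"ry": 0,"rz": 0}
  ],
  "claw": 30,
  "newtons": 40
}}

```text
t: 7.7
tcp_pos: [0.5458, 0.3476, 0.0552]
tool_rot: [-0.221, 0.975, 0.0, 0.0]
force: [0.2, -1.1, 6.5]
finger_gap: 0.427
gripper_force: 40.2
```

{"api": "move_arm", "payload": {
  "targets": [
    {"dx": 0,"dy": 0,"dz": -0.02,"rx": 0,"ry": 0,"rz": -0.2},
    {"dx": 0,"dy": 0,"dz": 0,"rx": 0,"ry": 0,"rz": -0.27},
    {"dx": 0,"dy": 0,"dz": 0,"rx": 0,"ry": 0,"rz": -0.27},
    {"dx": 0,"dy": 0,"dz": 0,"rx": 0,"ry": 0,"rz": -0.27},
    {"dx": 0,"dy": 0,"dz": 0,"rx": 0,"ry": 0,"rz": -0.27},
    {"dx": 0,"dy": 0,"dz": 0,"rx": 0,"ry": 0,"rz": -0.27},
    {"dx": 0,"dy": 0,"dz": 0,"rx": 0,"ry": 0,"rz": -0.27},
    {"dx": 0,"dy": 0,"dz": 0,"rx": 0,"ry": 0,"rz": -0.27},
    {"dx": 0,"dy": 0,"dz": 0,"rx": 0,"ry": 0,"rz": -0.27},
    {"dx": 0,"dy": 0,"dz": 0,"rx": 0,"ry": 0,"rz": -0.2}
  ]
}}

```text
t: 8.95
tcp_pos: [0.5465, 0.3498, 0.0553]
tool_rot: [0.434, 0.901, 0.003, 0.001]
force: [-0.6, 4.1, 5.7]
finger_gap: 0.43
gripper_force: 40.3
```

```bash
python3 - <<'E'
from station import sensors
s=sensors.sense();print(s["ft_torque"],s["force"],s["q"],s["tool_rot"])
E
```

```text
[0.75933819 0.06326566 0.08715366] [-0.64005051  4.10129742  5.69896912] [ 0.39636564  0.77921058  1.49591956  0.00330143  0.86192966 -0.27766516] [4.34472812e-01 9.00681221e-01 2.52838126e-03 5.65860868e-04]
```

{"api": "move_arm", "payload": {
  "targets": [
    {"dx": 0,"dy": 0,"dz": 0,"rx": 0,"ry": 0,"rz": -0.06},
    {"dx": 0,"dy": 0,"dz": 0,"rx": 0,"ry": 0,"rz": -0.07},
    {"dx": 0,"dy": 0,"dz": 0,"rx": 0,"ry": 0,"rz": -0.07},
    {"dx": 0,"dy": 0,"dz": 0,"rx": 0,"ry": 0,"rz": 0},
    {"dx": 0,"dy": 0,"dz": 0,"rx": 0,"ry": 0,"rz": 0},
    {"dx": 0,"dy": 0,"dz": 0,"rx": 0,"ry": 0,"rz": 0},
    {"dx": 0,"dy": 0,"dz": 0,"rx": 0,"ry": 0,"rz": 0},
    {"dx": 0,"dy": 0,"dz": 0,"rx": 0,"ry": 0,"rz": 0},
    {"dx": 0,"dy": 0,"dz": 0,"rx": 0,"ry": 0,"rz": 0},
    {"dx": 0,"dy": 0,"dz": 0,"rx": 0,"ry": 0,"rz": 0}
  ]
}}

```text
t: 10.2
tcp_pos: [0.5466, 0.35, 0.0553]
tool_rot: [0.48, 0.877, 0.003, 0.0]
force: [0.3, 4.6, 6.6]
finger_gap: 0.429
gripper_force: 40.4
```

```bash
python3 - <<'E'
from station import sensors
s=sensors.sense();print(s["ft_torque"],s["force"],s["tool_rot"])
E
```

```text
[ 0.73444623  0.03586754 -0.04846261] [0.34327474 4.58393759 6.577182  ] [4.79684146e-01 8.77436649e-01 2.79628292e-03 4.76783701e-04]
```

{"api": "move_arm", "payload": {
  "targets": [
    {"dx": 0,"dy": 0,"dz": 0,"rx": 0,"ry": 0,"rz": 0},
    {"dx": 0,"dy": 0,"dz": 0,"rx": 0,"ry": 0,"rz": 0},
    {"dx": 0,"dy": 0,"dz": 0.2,"rx": 0,"ry": 0,"rz": 0},
    {"dx": 0,"dy": 0,"dz": 0.5,"rx": 0,"ry": 0,"rz": 0},
    {"dx": 0,"dy": 0,"dz": 0.8,"rx": 0,"ry": 0,"rz": 0},
    {"dx": 0,"dy": 0,"dz": 0.8,"rx": 0,"ry": 0,"rz": 0},
    {"dx": 0,"dy": 0,"dz": 0.8,"rx": 0,"ry": 0,"rz": 0},
    {"dx": 0,"dy": -0.8,"dz": 0.8,"rx": 0,"ry": 0,"rz": -0.2},
    {"dx": 0,"dy": -1,"dz": 0.5,"rx": 0,"ry": 0,"rz": -0.2},
    {"dx": 0,"dy": -1,"dz": 0,"rx": 0,"ry": 0,"rz": -0.2}
  ],
  "claw": 65
}}

```text
t: 11.45
tcp_pos: [0.5467, 0.2774, 0.1676]
tool_rot: [0.612, 0.791, 0.002, 0.002]
force: [0.0, 0.8, -0.3]
finger_gap: 0.653
gripper_force: 0.0
```

```bash
python3 - <<'E'
from h import *
import cv2
im={n:cams.snapshot(n)[:,:,::-1] for n in("scene","top")}
for n in im: cv2.imwrite(f"pics/{n}2.png",im[n])
a=cv2.resize(im["scene"][270:340,150:220],(400,400),interpolation=cv2.INTER_CUBIC)
b=cv2.resize(im["top"][245:295,145:195],(400,400),interpolation=cv2.INTER_CUBIC)
cv2.imwrite("pics/m3.png",np.hstack([a,b]))
E
```

```text
(no output)
```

View pics/m3.png

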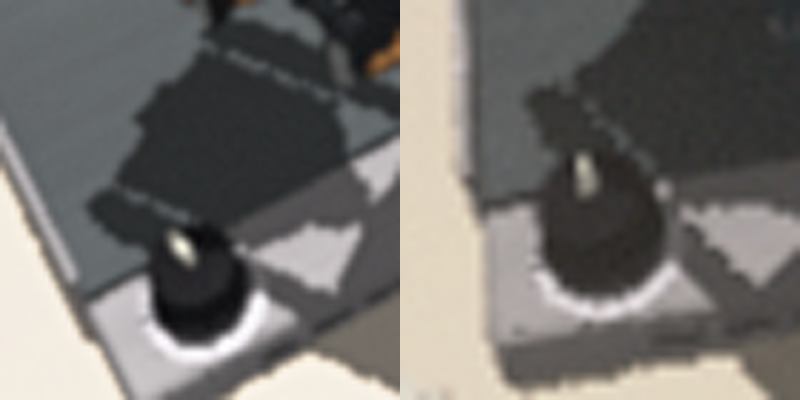

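```bash
python3 - <<'E'
from h import *
for n,p,o,s in(("top",[(190,193),(179,152)],(145,245),8),("scene",[(190,262),(174,236)],(150,270),400/70)):
    q=back(n,crop(p,o,s),.08);d=q[1]-q[0];print(q[0],np.degrees(np.arctan2(d[1],d[0]))+17.4)
for n,z in(("top",.08),):
    # edges of deck front and guard for yaw check
    q=back("top",crop([(80,210),(398,152)],(145,245),8),.05);d=q[0]-q[1];print("front edge yaw",np.degrees(np.arctan2(d[1],d[0]))-90)
E
```

```text
[0.5477 0.3499 0.08  ] 9.012660988417169
[0.5486 0.3491 0.08  ] 2.8657602965328053
front edge yaw -16.92820174259991
```

```bash
python3 - <<'E'
from h import *
import cv2
c=np.array([.5462,.3490,.0797])
for n,k in(("top",0),("top",2),("scene",0),("scene",2)):
    im=cv2.imread(f"pics/{n}{k}.png").astype(float).mean(2)
    u0=proj(n,c)[0]
    # sample ring by angle around knob axis at top plane, average over radii 6..16mm
    A=np.radians(np.arange(-60,140,2));best=[]
    for a in A:
        P=np.array([c+[r*np.cos(a-.3033),r*np.sin(a-.3033),0] for r in np.arange(.006,.0165,.001)])
        uv=proj(n,P).astype(np.float32);best.append(cv2.remap(im.astype(np.float32),uv[:,:1],uv[:,1:],cv2.INTER_LINEAR).mean())
    b=np.array(best);i=b.argmax();w=np.clip(b-0.6*b[i],0,None)*(abs(A-A[i])<.35);print(n,k,np.degrees(A[i]),np.degrees((w*A).sum()/w.sum()),b.max(),u0)
E
```

```text
top 0 78.0 76.00498023467134 143.7882 [168.8257 269.0231]
top 2 16.0 13.879162506935163 143.67963 [168.8257 269.0231]
scene 0 70.0 69.08882885174658 169.64839 [183.5605 316.0491]
scene 2 6.000000000000001 5.459576084692051 194.5225 [183.5605 316.0491]
```

{"api": "move_arm", "payload": {
  "targets": [
    {"dx": 0,"dy": 0.8,"dz": 0,"rx": 0,"ry": 0,"rz": 0.2},
    {"dx": 0,"dy": 0.9,"dz": 0,"rx": 0,"ry": 0,"rz": 0.2},
    {"dx": 0,"dy": 0.9,"dz": -0.3,"rx": 0,"ry": 0,"rz": 0.2},
    {"dx": 0,"dy": 0.34,"dz": -0.6,"rx": 0,"ry": 0,"rz": 0.2},
    {"dx": 0,"dy": 0,"dz": -0.7,"rx": 0,"ry": 0,"rz": 0.2},
    {"dx": 0,"dy": 0,"dz": -0.7,"rx": 0,"ry": 0,"rz": 0.2},
    {"dx": 0,"dy": 0,"dz": -0.7,"rx": 0,"ry": 0,"rz": 0},
    {"dx": 0,"dy": 0,"dz": -0.7,"rx": 0,"ry": 0,"rz": 0},
    {"dx": 0,"dy": 0,"dz": -0.4,"rx": 0,"ry": 0,"rz": 0},
    {"dx": 0,"dy": 0,"dz": -0.1,"rx": 0,"ry": 0,"rz": 0}
  ]
}}

```text
t: 12.8
tcp_pos: [0.5451, 0.3509, 0.0584]
tool_rot: [0.336, 0.942, -0.0, -0.001]
force: [-0.5, -0.1, -0.0]
finger_gap: 0.65
gripper_force: 0.0
```

{"api": "move_arm", "payload": {
  "targets": [
    {"dx": 0,"dy": 0,"dz": 0,"rx": 0,"ry": 0,"rz": 0},
    {"dx": 0,"dy": 0,"dz": 0,"rx": 0,"ry": 0,"rz": 0},
    {"dx": 0,"dy": 0,"dz": 0,"rx": 0,"ry": 0,"rz": 0},
    {"dx": 0,"dy": 0,"dz": -0.08,"rx": 0,"ry": 0,"rz": 0},
    {"dx": 0,"dy": 0,"dz": -0.1,"rx": 0,"ry": 0,"rz": 0},
    {"dx": 0,"dy": 0,"dz": -0.08,"rx": 0,"ry": 0,"rz": 0},
    {"dx": 0,"dy": 0,"dz": 0,"rx": 0,"ry": 0,"rz": -0.1},
    {"dx": 0,"dy": 0,"dz": 0,"rx": 0,"ry": 0,"rz": -0.15},
    {"dx": 0,"dy": 0,"dz": 0,"rx": 0,"ry": 0,"rz": -0.15},
    {"dx": 0,"dy": 0,"dz": 0,"rx": 0,"ry": 0,"rz": -0.1}
  ],
  "claw": 30,
  "newtons": 70
}}

```text
t: 14.05
tcp_pos: [0.5472, 0.3499, 0.0536]
tool_rot: [0.452, 0.892, -0.001, 0.003]
force: [6.0, -16.4, 6.7]
finger_gap: 0.418
gripper_force: 70.4
```

```bash
python3 - <<'E'
from station import sensors
s=sensors.sense();print(s["ft_torque"],s["force"],s["tool_rot"])
E
```

```text
[-3.04834456 -1.65632881  0.55795465] [  6.03328647 -16.41156873   6.66349305] [ 4.52271032e-01  8.91875108e-01 -7.09903797e-04  3.03334414e-03]
```

{"api": "move_arm", "payload": {
  "targets": [
    {"dx": 0,"dy": 0,"dz": 0,"rx": 0,"ry": 0,"rz": 0},
    {"dx": 0,"dy": 0,"dz": 0,"rx": 0,"ry": 0,"rz": 0},
    {"dx": 0,"dy": 0,"dz": 0.3,"rx": 0,"ry": 0,"rz": 0},
    {"dx": 0,"dy": 0,"dz": 0.8,"rx": 0,"ry": 0,"rz": 0},
    {"dx": 0,"dy": 0,"dz": 1,"rx": 0,"ry": 0,"rz": 0},
    {"dx": 0,"dy": 0,"dz": 1,"rx": 0,"ry": 0,"rz": 0},
    {"dx": 0,"dy": -0.6,"dz": 1,"rx": 0,"ry": 0,"rz": 0},
    {"dx": 0,"dy": -1,"dz": 0.7,"rx": 0,"ry": 0,"rz": 0},
    {"dx": -0.1,"dy": -1,"dz": 0.4,"rx": 0,"ry": 0,"rz": 0},
    {"dx": -0.2,"dy": -1,"dz": 0,"rx": 0,"ry": 0,"rz": -0.1}
  ],
  "claw": 55
}}

```text
t: 15.3
tcp_pos: [0.5386, 0.2594, 0.1847]
tool_rot: [0.48, 0.877, 0.001, 0.001]
force: [-0.1, -0.4, 0.1]
finger_gap: 0.548
gripper_force: 0.0
```

{"api": "move_arm", "payload": {
  "targets": [
    {"dx": -0.3,"dy": -1,"dz": 0,"rx": 0,"ry": 0,"rz": -0.12},
    {"dx": -0.3,"dy": -1,"dz": 0,"rx": 0,"ry": 0,"rz": -0.12},
    {"dx": -0.3,"dy": -1,"dz": 0,"rx": 0,"ry": 0,"rz": -0.12},
    {"dx": -0.3,"dy": -1,"dz": 0,"rx": 0,"ry": 0,"rz": -0.12},
    {"dx": -0.3,"dy": -1,"dz": 0,"rx": 0,"ry": 0,"rz": -0.12},
    {"dx": -0.3,"dy": -1,"dz": 0,"rx": 0,"ry": 0,"rz": -0.12},
    {"dx": -0.3,"dy": -1,"dz": 0,"rx": 0,"ry": 0,"rz": -0.12},
    {"dx": -0.3,"dy": -1,"dz": 0,"rx": 0,"ry": 0,"rz": -0.12},
    {"dx": -0.3,"dy": -1,"dz": 0,"rx": 0,"ry": 0,"rz": -0.12},
    {"dx": -0.3,"dy": -1,"dz": 0,"rx": 0,"ry": 0,"rz": -0.12}
  ]
}}

```text
t: 16.55
tcp_pos: [0.4622, 0.0095, 0.1835]
tool_rot: [0.728, 0.686, 0.0, 0.0]
force: [0.2, 0.2, 1.0]
finger_gap: 0.556
gripper_force: 0.0
```

```bash
python3 - <<'E'
from h import *
import cv2
from station import sensors
im={n:cams.snapshot(n)[:,:,::-1] for n in("scene","top")}
for n in im: cv2.imwrite(f"pics/{n}3.png",im[n])
s=sensors.sense();print(s["tcp_pos"],2*np.degrees(np.arctan2(s["tool_rot"][1],s["tool_rot"][0]))-90)
c=np.array([.5468,.3497,.0797])
for n,k in(("top",0),("top",3),("scene",0),("scene",3)):
    g=cv2.imread(f"pics/{n}{k}.png").astype(np.float32).mean(2);A=np.radians(np.arange(-60,140,2));best=[]
    for a in A:
        uv=proj(n,np.array([c+[r*np.cos(a-.3033),r*np.sin(a-.3033),0] for r in np.arange(.006,.0165,.001)])).astype(np.float32);best.append(cv2.remap(g,uv[:,:1],uv[:,1:],cv2.INTER_LINEAR).mean())
    b=np.array(best);i=b.argmax();w=np.clip(b-0.6*b[i],0,None)*(abs(A-A[i])<.35);print(n,k,np.degrees((w*A).sum()/w.sum()))
E
```

```text
[0.462  0.0088 0.1834] -3.501645548688444
top 0 77.73486678620964
top 3 11.00925196676077
scene 0 70.26707736797125
scene 3 1.136211684915212
```

{"api": "move_arm", "payload": {
  "targets": [
    {"dx": -0.02,"dy": -0.7,"dz": 0,"rx": 0,"ry": 0,"rz": 0},
    {"dx": -0.02,"dy": -0.9,"dz": 0,"rx": 0,"ry": 0,"rz": 0},
    {"dx": -0.02,"dy": -0.9,"dz": 0,"rx": 0,"ry": 0,"rz": 0},
    {"dx": -0.02,"dy": -0.9,"dz": 0,"rx": 0,"ry": 0,"rz": 0},
    {"dx": -0.02,"dy": -0.9,"dz": -0.2,"rx": 0,"ry": 0,"rz": 0},
    {"dx": -0.02,"dy": -0.9,"dz": -0.4,"rx": 0,"ry": 0,"rz": 0},
    {"dx": -0.02,"dy": -0.9,"dz": -0.5,"rx": 0,"ry": 0,"rz": 0},
    {"dx": 0,"dy": -0.8,"dz": -0.5,"rx": 0,"ry": 0,"rz": 0},
    {"dx": 0,"dy": -0.57,"dz": -0.7,"rx": 0,"ry": 0,"rz": 0},
    {"dx": 0,"dy": -0.2,"dz": -0.7,"rx": 0,"ry": 0,"rz": 0}
  ]
}}

```text
t: 17.9
tcp_pos: [0.4598, -0.1819, 0.1074]
tool_rot: [0.727, 0.686, 0.0, 0.001]
force: [-0.3, 1.1, 0.1]
finger_gap: 0.551
gripper_force: 0.0
```

```bash
python3 - <<'E'
from h import *
import cv2
im=cams.snapshot("scene")[:,:,::-1];cv2.imwrite("pics/scene4.png",im)
cv2.imwrite("pics/m4.png",cv2.resize(im[160:280,240:400],None,fx=5,fy=5,interpolation=cv2.INTER_CUBIC))
E
```

```text
(no output)
```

View pics/m4.png

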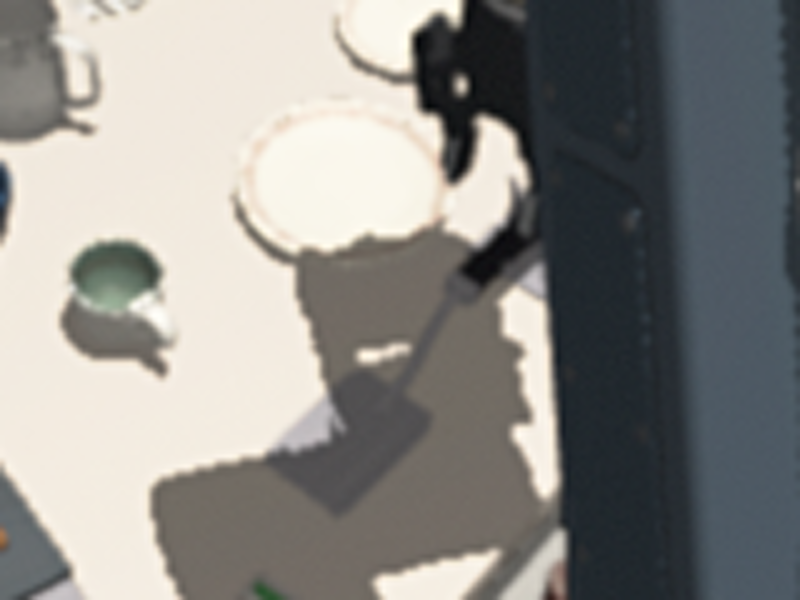

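{"api": "move_arm", "payload": {
  "targets": [
    {"dx": -0.04,"dy": 0,"dz": -0.5,"rx": 0,"ry": 0,"rz": 0},
    {"dx": 0,"dy": 0,"dz": -0.6,"rx": 0,"ry": 0,"rz": 0},
    {"dx": 0,"dy": 0,"dz": -0.6,"rx": 0,"ry": 0,"rz": 0},
    {"dx": 0,"dy": 0,"dz": -0.5,"rx": 0,"ry": 0,"rz": 0},
    {"dx": 0,"dy": 0,"dz": -0.4,"rx": 0,"ry": 0,"rz": 0},
    {"dx": 0,"dy": 0,"dz": -0.25,"rx": 0,"ry": 0,"rz": 0},
    {"dx": 0,"dy": 0,"dz": -0.1,"rx": 0,"ry": 0,"rz": 0},
    {"dx": 0,"dy": 0,"dz": 0,"rx": 0,"ry": 0,"rz": 0},
    {"dx": 0,"dy": 0,"dz": 0,"rx": 0,"ry": 0,"rz": 0},
    {"dx": 0,"dy": 0,"dz": 0,"rx": 0,"ry": 0,"rz": 0}
  ]
}}

```text
t: 19.2
tcp_pos: [0.4586, -0.1808, 0.0344]
tool_rot: [0.727, 0.687, 0.0, 0.0]
force: [-0.1, 0.0, 0.7]
finger_gap: 0.551
gripper_force: 0.0
```

{"api": "move_arm", "payload": {
  "targets": [
    {"dx": 0,"dy": 0,"dz": 0,"rx": 0,"ry": 0,"rz": 0},
    {"dx": 0,"dy": 0,"dz": 0,"rx": 0,"ry": 0,"rz": 0},
    {"dx": 0,"dy": 0,"dz": 0,"rx": 0,"ry": 0,"rz": 0},
    {"dx": 0,"dy": 0,"dz": 0,"rx": 0,"ry": 0,"rz": 0},
    {"dx": 0,"dy": 0,"dz": 0,"rx": 0,"ry": 0,"rz": 0},
    {"dx": 0,"dy": 0,"dz": 0,"rx": 0,"ry": 0,"rz": 0},
    {"dx": 0,"dy": 0,"dz": 0.1,"rx": 0,"ry": 0,"rz": 0},
    {"dx": 0,"dy": 0,"dz": 0.3,"rx": 0,"ry": 0,"rz": 0},
    {"dx": 0,"dy": 0,"dz": 0.5,"rx": 0,"ry": 0,"rz": 0},
    {"dx": 0,"dy": 0,"dz": 0.7,"rx": 0,"ry": 0,"rz": 0}
  ],
  "claw": 10,
  "newtons": 80
}}

```text
t: 20.45
tcp_pos: [0.4582, -0.1806, 0.0747]
tool_rot: [0.727, 0.687, -0.0, -0.0]
force: [-0.6, 0.1, -0.9]
finger_gap: 0.217
gripper_force: 77.9
```

```bash
python3 - <<'E'
from station import sensors
s=sensors.sense();print(s["tcp_pos"],s["tool_rot"],s["force"],s["ft_torque"],s["q"])
E
```

```text
[ 0.45824279 -0.18055801  0.07471479] [ 7.27056102e-01  6.86577957e-01 -6.66946780e-05 -3.57983700e-04] [-0.64569612  0.10557403 -0.90059284] [-0.03118438 -0.01854945 -0.0464041 ] [-6.02673882e-01  6.15277277e-01  1.89078795e+00  3.32804408e-05
  6.36255449e-01 -5.45448092e-01]
```

{"api": "move_arm", "payload": {
  "targets": [
    {"dx": 0,"dy": 0.2,"dz": 0.9,"rx": 0,"ry": 0,"rz": 0},
    {"dx": 0.2,"dy": 0.6,"dz": 0.9,"rx": 0,"ry": 0,"rz": 0},
    {"dx": 0.6,"dy": 0.9,"dz": 0.8,"rx": 0,"ry": 0,"rz": -0.06},
    {"dx": 0.7,"dy": 0.9,"dz": 0.4,"rx": 0,"ry": 0,"rz": -0.07},
    {"dx": 0.8,"dy": 0.9,"dz": 0,"rx": 0,"ry": 0,"rz": -0.07},
    {"dx": 0.8,"dy": 0.9,"dz": 0,"rx": 0,"ry": 0,"rz": -0.07},
    {"dx": 0.8,"dy": 0.9,"dz": 0,"rx": 0,"ry": 0,"rz": -0.07},
    {"dx": 0.8,"dy": 0.9,"dz": 0,"rx": 0,"ry": 0,"rz": -0.06},
    {"dx": 0.7,"dy": 0.8,"dz": 0,"rx": 0,"ry": 0,"rz": -0.06},
    {"dx": 0.4,"dy": 0.6,"dz": 0,"rx": 0,"ry": 0,"rz": 0}
  ]
}}

```text
t: 21.7
tcp_pos: [0.604, 0.0102, 0.1496]
tool_rot: [0.804, 0.595, 0.0, 0.0]
force: [-0.0, 0.2, -0.6]
finger_gap: 0.215
gripper_force: 78.0
```

```bash
python3 - <<'E'
from h import *
import cv2
from station import sensors
for n in("scene","top"):
    for k in (0,):
        im=cv2.imread(f"pics/{n}{k}.png");hsv=cv2.cvtColor(im,cv2.COLOR_BGR2HSV)
        m=cv2.inRange(hsv,(5,110,60),(20,255,255));m=cv2.morphologyEx(m,cv2.MORPH_CLOSE,np.ones((3,3)))
        cs,_=cv2.findContours(m,cv2.RETR_EXTERNAL,cv2.CHAIN_APPROX_NONE)
        for c in cs:
            if cv2.contourArea(c)>150:
                q=back(n,c[:,0].astype(float),.0565)[:,:2].astype(np.float32)
                (cx,cy),r=cv2.minEnclosingCircle(q);print(n,cv2.contourArea(c),cx,cy,r,q.min(0),q.max(0),cv2.minAreaRect(q))
im={n:cams.snapshot(n)[:,:,::-1] for n in("scene","top")}
for n in im: cv2.imwrite(f"pics/{n}5.png",im[n])
s=sensors.sense();print(s["tcp_pos"],s["tool_rot"],2*np.degrees(np.arctan2(s["tool_rot"][1],s["tool_rot"][0]))-90)
a=cv2.resize(im["scene"][170:310,160:310],None,fx=2.65,fy=4,interpolation=cv2.INTER_CUBIC)
a=im["scene"][180:320,165:305];b=im["top"][160:300,170:310]
cv2.imwrite("pics/m5.png",cv2.resize(np.hstack([a,b]),(800,400),interpolation=cv2.INTER_CUBIC))
E
```

```text
scene 421.0 0.40219825506210327 0.47495555877685547 0.053922541439533234 [0.3485 0.4651] [0.4559 0.4909] ((0.40261518955230713, 0.4770073890686035), (0.022569522261619568, 0.10716310888528824), 85.33106994628906)
scene 365.0 0.5730445384979248 0.1839364469051361 0.04413139820098877 [0.5454 0.14  ] [0.6025 0.2277] ((0.5733334422111511, 0.18395647406578064), (0.08357886970043182, 0.04045949503779411), 71.885498046875)
scene 433.0 0.6700276732444763 0.21976418793201447 0.03671608865261078 [0.6341 0.1852] [0.7061 0.2562] ((0.6704440712928772, 0.22003121674060822), (0.06779628247022629, 0.07248824834823608), 48.55635452270508)
scene 207.5 0.9242588877677917 -0.5867545008659363 0.04689040780067444 [ 0.8792 -0.6292] [ 0.9677 -0.5432] ((0.923308253288269, -0.5861245393753052), (0.07976411283016205, 0.0899432897567749), 38.677310943603516)
top 179.5 0.3914400339126587 0.4751288890838623 0.056001048535108566 [0.3358 0.4647] [0.447  0.4877] ((0.39124688506126404, 0.4736575782299042), (0.018173513934016228, 0.11176488548517227), 82.52105712890625)
top 269.0 0.572269856929779 0.18629038333892822 0.043316058814525604 [0.5435 0.1431] [0.6006 0.2294] ((0.5721359848976135, 0.18633753061294556), (0.08119319379329681, 0.03957949951291084), 72.35214233398438)
top 322.5 0.6684491634368896 0.22251959145069122 0.03631729632616043 [0.6329 0.187 ] [0.7039 0.2574] ((0.6683129668235779, 0.2225489616394043), (0.06692958623170853, 0.07170127332210541), 68.1110610961914)
top 236.0 0.9250965118408203 -0.5700332522392273 0.04451296105980873 [ 0.8822 -0.6097] [ 0.9694 -0.5261] ((0.9245612025260925, -0.5679954886436462), (0.08134356886148453, 0.083012156188488), 60.372135162353516)
[0.604  0.0106 0.1494] [0.8035 0.5953 0.0003 0.0002] -16.937992827201
```

View pics/m5.png

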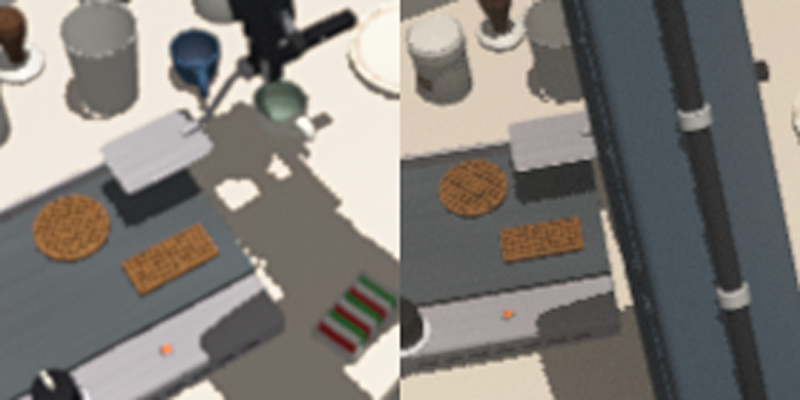

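```bash
python3 - <<'E'
from h import *
s=400/140
for n,p,o in(("scene",[(102,152),(127,193),(212,148)],(165,180)),("top",[(109,118),(115,171)],(170,160))):
    q=back(n,crop(p,o,s),.1165);print(n,q[:,:2],q[:2].mean(0)[:2])
    d=q[1]-q[0];print("tip edge yaw->psi",np.degrees(np.arctan2(d[1],d[0]))+90)
E
```

```text
scene [[0.6744 0.1656]
 [0.6226 0.1834]
 [0.5986 0.0952]] [0.6485 0.1745]
tip edge yaw->psi 251.02759447380552
top [[0.6884 0.1634]
 [0.6212 0.1862]] [0.6548 0.1748]
tip edge yaw->psi 251.31898412289794
```

{"api": "move_arm", "payload": {
  "targets": [
    {"dx": 0.06,"dy": -0.02,"dz": -0.2,"rx": -0.016,"ry": 0.005,"rz": -0.02},
    {"dx": 0,"dy": 0,"dz": -0.4,"rx": -0.016,"ry": 0.005,"rz": 0},
    {"dx": 0,"dy": 0,"dz": -0.5,"rx": -0.016,"ry": 0.005,"rz": 0},
    {"dx": 0,"dy": 0,"dz": -0.5,"rx": -0.016,"ry": 0.005,"rz": 0},
    {"dx": 0,"dy": 0,"dz": -0.4,"rx": 0,"ry": 0,"rz": 0},
    {"dx": 0,"dy": 0,"dz": -0.25,"rx": 0,"ry": 0,"rz": 0},
    {"dx": 0,"dy": 0,"dz": -0.1,"rx": 0,"ry": 0,"rz": 0},
    {"dx": 0,"dy": 0,"dz": -0.05,"rx": 0,"ry": 0,"rz": 0},
    {"dx": 0,"dy": 0,"dz": 0,"rx": 0,"ry": 0,"rz": 0},
    {"dx": 0,"dy": 0,"dz": 0,"rx": 0,"ry": 0,"rz": 0}
  ]
}}

```text
t: 23.05
tcp_pos: [0.6052, 0.0088, 0.0895]
tool_rot: [0.807, 0.59, -0.014, 0.011]
force: [-0.3, 0.4, -0.1]
finger_gap: 0.217
gripper_force: 78.2
```

```bash
python3 - <<'E'
from station import sensors
s=sensors.sense();print(s["tcp_pos"],s["tool_rot"],s["force"],s["ft_torque"])
E
```

```text
[0.60520552 0.00882275 0.08949365] [ 0.80724657  0.58995648 -0.01381082  0.01065782] [-0.31062199  0.37877664 -0.14248699] [ 0.21566453 -0.01087889  0.06507874]
```

{"api": "move_arm", "payload": {
  "targets": [
    {"dx": 0,"dy": 0,"dz": -0.03,"rx": 0,"ry": 0,"rz": 0},
    {"dx": 0.06,"dy": 0.19,"dz": 0,"rx": 0,"ry": 0,"rz": 0},
    {"dx": 0.09,"dy": 0.286,"dz": 0,"rx": 0,"ry": 0,"rz": 0},
    {"dx": 0.12,"dy": 0.38,"dz": 0,"rx": 0,"ry": 0,"rz": 0},
    {"dx": 0.12,"dy": 0.38,"dz": 0,"rx": 0,"ry": 0,"rz": 0},
    {"dx": 0.12,"dy": 0.38,"dz": 0,"rx": 0,"ry": 0,"rz": 0},
    {"dx": 0.12,"dy": 0.38,"dz": 0,"rx": 0,"ry": 0,"rz": 0},
    {"dx": 0.12,"dy": 0.38,"dz": 0,"rx": 0,"ry": 0,"rz": 0},
    {"dx": 0.12,"dy": 0.38,"dz": 0,"rx": 0,"ry": 0,"rz": 0},
    {"dx": 0.12,"dy": 0.38,"dz": 0,"rx": 0,"ry": 0,"rz": 0}
  ]
}}

```text
t: 24.3
tcp_pos: [0.63, 0.0878, 0.0883]
tool_rot: [0.807, 0.59, -0.014, 0.01]
force: [-0.2, -1.4, 2.6]
finger_gap: 0.221
gripper_force: 78.4
```

```bash
cat > look.py <<'E'
from h import *
import cv2,sys
from station import sensors
k=sys.argv[1]
for n in("scene","top"):
    im=cams.snapshot(n)[:,:,::-1];cv2.imwrite(f"pics/{n}{k}.png",im);hsv=cv2.cvtColor(np.ascontiguousarray(im),cv2.COLOR_BGR2HSV)
    m=cv2.inRange(hsv,(5,110,60),(20,255,255));m=cv2.morphologyEx(m,cv2.MORPH_CLOSE,np.ones((3,3)))
    cs,_=cv2.findContours(m,cv2.RETR_EXTERNAL,cv2.CHAIN_APPROX_NONE)
    for c in cs:
        if cv2.contourArea(c)>60:
            z=float(sys.argv[2]) if len(sys.argv)>2 else .0565
            q=back(n,c[:,0].astype(float),z)[:,:2].astype(np.float32);(cx,cy),r=cv2.minEnclosingCircle(q)
            if cx>.45 and r<.05 and cy>-.4:print(n,round(cv2.contourArea(c)),round(cx,4),round(cy,4),round(r,4))
s=sensors.sense();print(s["tcp_pos"],s["tool_rot"],s["force"],s["ft_torque"])
E
python3 look.py 6
```

```text
scene 361 0.5733 0.1848 0.0433
scene 446 0.6848 0.2618 0.037
scene 75 0.9257 0.087 0.0232
top 192 0.5753 0.1966 0.0338
top 330 0.6826 0.2643 0.0365
[0.6302 0.0887 0.0883] [ 0.807   0.5903 -0.0134  0.0103] [1.0075 0.5704 1.2406] [ 0.5454 -0.176  -0.0641]
```

{"api": "move_arm", "payload": {
  "targets": [
    {"dx": 0.12,"dy": 0.38,"dz": 0,"rx": 0,"ry": 0,"rz": 0},
    {"dx": 0.12,"dy": 0.38,"dz": 0,"rx": 0,"ry": 0,"rz": 0},
    {"dx": 0.12,"dy": 0.38,"dz": 0,"rx": 0,"ry": 0,"rz": 0},
    {"dx": 0.12,"dy": 0.38,"dz": 0,"rx": 0,"ry": 0,"rz": 0},
    {"dx": 0.12,"dy": 0.38,"dz": 0,"rx": 0,"ry": 0,"rz": 0},
    {"dx": 0.12,"dy": 0.38,"dz": 0,"rx": 0,"ry": 0,"rz": 0},
    {"dx": 0.12,"dy": 0.38,"dz": 0,"rx": 0,"ry": 0,"rz": 0},
    {"dx": 0.12,"dy": 0.38,"dz": 0,"rx": 0,"ry": 0,"rz": 0},
    {"dx": 0.03,"dy": 0.09,"dz": 0,"rx": 0,"ry": 0,"rz": 0},
    {"dx": 0,"dy": 0,"dz": 0,"rx": 0,"ry": 0,"rz": 0}
  ]
}}

```text
t: 25.65
tcp_pos: [0.6546, 0.1662, 0.0882]
tool_rot: [0.807, 0.59, -0.014, 0.01]
force: [0.1, 0.1, 2.0]
finger_gap: 0.22
gripper_force: 78.4
```

```bash
python3 look.py 7 .06
```

```text
scene 466 0.6982 0.3069 0.0371
scene 362 0.5715 0.1862 0.0431
top 332 0.6961 0.3085 0.0364
[0.6545 0.1658 0.0882] [ 0.8073  0.5899 -0.0138  0.0101] [0.8125 0.2931 0.4059] [ 0.5573 -0.1379  0.0411]
```

{"api": "move_arm", "payload": {
  "targets": [
    {"dx": 0.036,"dy": 0.114,"dz": 0,"rx": 0,"ry": 0,"rz": 0},
    {"dx": 0.036,"dy": 0.114,"dz": 0,"rx": 0,"ry": 0,"rz": 0},
    {"dx": 0.024,"dy": 0.076,"dz": 0,"rx": 0,"ry": 0,"rz": 0},
    {"dx": 0,"dy": 0,"dz": 0,"rx": 0,"ry": 0,"rz": 0},
    {"dx": 0,"dy": 0,"dz": 0.02,"rx": 0.016,"ry": -0.005,"rz": 0},
    {"dx": 0,"dy": 0,"dz": 0.04,"rx": 0.02,"ry": -0.006,"rz": 0},
    {"dx": 0,"dy": 0,"dz": 0.08,"rx": 0.02,"ry": -0.006,"rz": 0},
    {"dx": 0,"dy": 0,"dz": 0.1,"rx": 0.02,"ry": -0.006,"rz": 0},
    {"dx": 0,"dy": 0,"dz": 0.1,"rx": 0.02,"ry": -0.006,"rz": 0},
    {"dx": 0,"dy": 0,"dz": 0.1,"rx": 0,"ry": 0,"rz": 0}
  ]
}}

```text
t: 27.0
tcp_pos: [0.6568, 0.1728, 0.0996]
tool_rot: [0.807, 0.59, 0.007, -0.005]
force: [0.4, 0.4, -1.3]
finger_gap: 0.217
gripper_force: 78.0
```

```bash
python3 look.py 8 .07
```

```text
scene 364 0.5666 0.1901 0.0427
scene 462 0.7031 0.3065 0.0369
scene 72 0.9129 0.0918 0.023
top 334 0.7033 0.3088 0.0365
[0.6572 0.173  0.0998] [ 0.8074  0.59    0.0073 -0.0052] [ 0.6519 -0.3356 -0.7073] [-0.111  -0.0046 -0.0219]
```

{"api": "move_arm", "payload": {
  "targets": [
    {"dx": 0,"dy": 0,"dz": 0.2,"rx": 0,"ry": 0,"rz": 0},
    {"dx": 0,"dy": 0,"dz": 0.35,"rx": 0,"ry": 0,"rz": 0},
    {"dx": 0,"dy": 0,"dz": 0.5,"rx": 0,"ry": 0,"rz": 0},
    {"dx": 0,"dy": 0,"dz": 0.5,"rx": 0,"ry": 0,"rz": 0},
    {"dx": 0,"dy": 0,"dz": 0.5,"rx": 0,"ry": 0,"rz": 0},
    {"dx": 0,"dy": 0,"dz": 0.4,"rx": 0,"ry": 0,"rz": 0},
    {"dx": 0,"dy": 0,"dz": 0.25,"rx": 0,"ry": 0,"rz": 0},
    {"dx": -0.12,"dy": -0.2,"dz": 0.1,"rx": 0,"ry": 0,"rz": -0.03},
    {"dx": -0.24,"dy": -0.4,"dz": 0,"rx": 0,"ry": 0,"rz": -0.06},
    {"dx": -0.36,"dy": -0.6,"dz": 0,"rx": 0,"ry": 0,"rz": -0.09}
  ]
}}

```text
t: 28.35
tcp_pos: [0.6379, 0.1422, 0.1687]
tool_rot: [0.835, 0.55, 0.006, -0.005]
force: [-0.8, 0.1, -0.8]
finger_gap: 0.214
gripper_force: 78.1
```

{"api": "move_arm", "payload": {
  "targets": [
    {"dx": -0.4,"dy": -0.66,"dz": 0,"rx": 0,"ry": 0,"rz": -0.1},
    {"dx": -0.4,"dy": -0.66,"dz": 0,"rx": 0,"ry": 0,"rz": -0.1},
    {"dx": -0.4,"dy": -0.66,"dz": 0,"rx": 0,"ry": 0,"rz": -0.1},
    {"dx": -0.4,"dy": -0.66,"dz": 0,"rx": 0,"ry": 0,"rz": -0.1},
    {"dx": -0.4,"dy": -0.66,"dz": 0,"rx": 0,"ry": 0,"rz": -0.1},
    {"dx": -0.4,"dy": -0.66,"dz": 0,"rx": 0,"ry": 0,"rz": -0.1},
    {"dx": -0.4,"dy": -0.66,"dz": 0,"rx": 0,"ry": 0,"rz": -0.1},
    {"dx": -0.4,"dy": -0.66,"dz": 0,"rx": 0,"ry": 0,"rz": -0.1},
    {"dx": -0.4,"dy": -0.66,"dz": 0,"rx": 0,"ry": 0,"rz": -0.1},
    {"dx": -0.4,"dy": -0.66,"dz": 0,"rx": 0,"ry": 0,"rz": -0.1}
  ]
}}

```text
t: 29.6
tcp_pos: [0.5383, -0.0231, 0.1693]
tool_rot: [0.949, 0.315, 0.008, -0.003]
force: [-0.3, 0.1, -1.7]
finger_gap: 0.217
gripper_force: 78.1
```

```bash
python3 look.py 9 .14; python3 -c "
from station import sensors;print(sensors.sense()['q'])"
```

```text
scene 363 0.5314 0.2168 0.0403
scene 365 0.6543 0.0572 0.0371
scene 76 0.8521 0.1266 0.0213
top 274 0.5159 0.2021 0.0403
top 200 0.6504 0.0571 0.0364
[ 0.5377 -0.0236  0.1692] [ 0.9491  0.315   0.0076 -0.0032] [-0.1308  0.787  -2.0356] [ 0.0135  0.1062 -0.036 ]
[-0.25929575  0.49276055  1.72170264  0.01720911  0.91797667  0.66024143]
```

{"api": "move_arm", "payload": {
  "targets": [
    {"dx": -0.44,"dy": -0.74,"dz": 0,"rx": 0,"ry": 0,"rz": -0.11},
    {"dx": -0.47,"dy": -0.8,"dz": 0,"rx": 0,"ry": 0,"rz": -0.12},
    {"dx": -0.5,"dy": -0.85,"dz": 0,"rx": 0,"ry": 0,"rz": -0.13},
    {"dx": -0.5,"dy": -0.85,"dz": 0,"rx": 0,"ry": 0,"rz": -0.14},
    {"dx": -0.5,"dy": -0.85,"dz": 0,"rx": 0,"ry": 0,"rz": -0.14},
    {"dx": -0.5,"dy": -0.85,"dz": 0,"rx": 0,"ry": 0,"rz": -0.14},
    {"dx": -0.47,"dy": -0.8,"dz": 0,"rx": 0,"ry": 0,"rz": -0.13},
    {"dx": -0.42,"dy": -0.7,"dz": 0,"rx": 0,"ry": 0,"rz": -0.12},
    {"dx": -0.3,"dy": -0.5,"dz": -0.1,"rx": 0,"ry": 0,"rz": -0.1},
    {"dx": -0.18,"dy": -0.3,"dz": -0.2,"rx": 0,"ry": 0,"rz": -0.06}
  ]
}}

```text
t: 30.95
tcp_pos: [0.4319, -0.2035, 0.1617]
tool_rot: [1.0, 0.01, 0.009, -0.0]
force: [0.5, -0.2, -1.7]
finger_gap: 0.218
gripper_force: 78.1
```

```bash
python3 look.py 10 .137
```

```text
scene 364 0.5329 0.2156 0.0404
scene 75 0.8557 0.1269 0.0213
scene 261 0.5718 -0.1989 0.0347
top 268 0.518 0.2015 0.0404
[ 0.4314 -0.2031  0.1612] [ 0.9999  0.01    0.0082 -0.0009] [-0.7365  0.8737 -1.2479] [-0.0432  0.0894 -0.015 ]
```

{"api": "move_arm", "payload": {
  "targets": [
    {"dx": 0,"dy": -0.04,"dz": -0.25,"rx": 0,"ry": 0.033,"rz": 0},
    {"dx": 0.018,"dy": -0.05,"dz": -0.35,"rx": 0,"ry": 0.033,"rz": 0},
    {"dx": 0.018,"dy": -0.05,"dz": -0.4,"rx": 0,"ry": 0.033,"rz": 0},
    {"dx": 0.018,"dy": -0.05,"dz": -0.4,"rx": 0,"ry": 0.033,"rz": 0},
    {"dx": 0.018,"dy": -0.05,"dz": -0.4,"rx": 0,"ry": 0.033,"rz": 0},
    {"dx": 0.018,"dy": -0.05,"dz": -0.4,"rx": 0,"ry": 0.033,"rz": 0},
    {"dx": 0.018,"dy": -0.05,"dz": -0.35,"rx": 0,"ry": 0.033,"rz": 0},
    {"dx": 0.018,"dy": -0.036,"dz": -0.3,"rx": 0,"ry": 0.033,"rz": 0},
    {"dx": 0.018,"dy": 0,"dz": -0.2,"rx": 0,"ry": 0.033,"rz": 0},
    {"dx": 0,"dy": 0,"dz": -0.1,"rx": 0,"ry": 0.033,"rz": 0}
  ]
}}

```text
t: 32.3
tcp_pos: [0.4355, -0.2124, 0.0828]
tool_rot: [0.997, 0.011, -0.078, -0.001]
force: [0.4, -0.5, -1.4]
finger_gap: 0.221
gripper_force: 78.0
```

```bash
python3 look.py 11 .037;python3 - <<'E'
import cv2,numpy as np
a=cv2.imread('pics/scene11.png')[160:270,250:360];b=cv2.imread('pics/top11.png')[160:270,270:380]
cv2.imwrite('pics/m6.png',cv2.resize(np.hstack([a,b]),(800,400),interpolation=cv2.INTER_CUBIC))
E
```

```text
scene 365 0.5828 0.1763 0.045
scene 215 0.5682 -0.2058 0.034
scene 74 0.9416 0.0753 0.0238
top 269 0.5854 0.1826 0.044
[ 0.4358 -0.2124  0.0829] [ 0.9969  0.0108 -0.0777 -0.0012] [ 0.4428 -0.313  -1.546 ] [-0.0025 -0.0338  0.0271]
```

{"api": "move_arm", "payload": {
  "targets": [
    {"dx": 0.048,"dy": 0,"dz": 0.01,"rx": 0,"ry": 0.033,"rz": 0},
    {"dx": 0.048,"dy": 0,"dz": 0.01,"rx": 0,"ry": 0.033,"rz": 0},
    {"dx": 0.048,"dy": 0,"dz": 0.07,"rx": 0,"ry": 0.033,"rz": 0},
    {"dx": 0.048,"dy": 0,"dz": 0.08,"rx": 0,"ry": 0.033,"rz": 0},
    {"dx": 0.048,"dy": 0,"dz": 0.08,"rx": 0,"ry": 0.033,"rz": 0},
    {"dx": 0.048,"dy": 0,"dz": 0.08,"rx": 0,"ry": 0.033,"rz": 0},
    {"dx": 0.048,"dy": 0,"dz": 0.08,"rx": 0,"ry": 0.033,"rz": 0},
    {"dx": 0.048,"dy": 0,"dz": 0.08,"rx": 0,"ry": 0.033,"rz": 0},
    {"dx": 0.048,"dy": 0,"dz": 0.08,"rx": 0,"ry": 0.033,"rz": 0},
    {"dx": 0,"dy": 0,"dz": 0,"rx": 0,"ry": 0,"rz": 0}
  ]
}}

```text
t: 33.65
tcp_pos: [0.4467, -0.2125, 0.0973]
tool_rot: [0.988, 0.011, -0.155, -0.002]
force: [0.3, 0.2, -1.3]
finger_gap: 0.214
gripper_force: 78.0
```

```bash
python3 look.py 12 .025;python3 - <<'E'
import cv2,numpy as np
a=cv2.imread('pics/scene12.png')[160:270,250:360];b=cv2.imread('pics/top12.png')[160:270,270:380]
cv2.imwrite('pics/m7.png',cv2.resize(np.hstack([a,b]),(800,400),interpolation=cv2.INTER_CUBIC))
E
```

```text
scene 364 0.5887 0.1715 0.0456
scene 180 0.5732 -0.2112 0.0351
scene 74 0.9534 0.0718 0.024
top 269 0.5935 0.1803 0.0444
[ 0.4461 -0.2123  0.0973] [ 0.9879  0.0105 -0.155  -0.0022] [ 0.3412  0.1833 -2.2497] [-0.0212 -0.184  -0.0056]
```

View pics/m7.png

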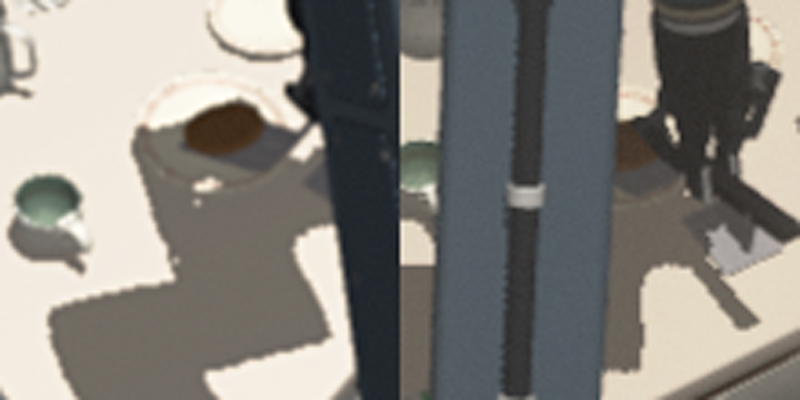

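```bash
python3 - <<'E'
from h import *
s=400/110
for z in(.02,.025,.03,.035):
    print(z,back("scene",crop([(223,125),(183,130),(264,122),(223,98),(223,155)],(250,160),s),z)[:,:2].round(4).tolist())
import cv2
im=cv2.imread("pics/scene12.png")[160:220,290:335];hsv=cv2.cvtColor(im,cv2.COLOR_BGR2HSV)
m=cv2.inRange(hsv,(4,100,20),(22,255,255));n,l,st,ce=cv2.connectedComponentsWithStats(m);i=st[1:,4].argmax()+1;print(st[i],ce[i]+[290,160])
for z in(.02,.03):print(back("scene",ce[i]+[290,160],z))
E
```

```text
0.02 [[0.5784, -0.2181], [0.602, -0.1901], [0.5525, -0.2449], [0.5982, -0.2449], [0.5571, -0.1894]]
0.025 [[0.576, -0.2142], [0.5994, -0.1863], [0.5502, -0.2409], [0.5957, -0.2409], [0.5548, -0.1856]]
0.03 [[0.5735, -0.2103], [0.5969, -0.1825], [0.5479, -0.2368], [0.5931, -0.2368], [0.5525, -0.1818]]
0.035 [[0.5711, -0.2063], [0.5943, -0.1788], [0.5456, -0.2327], [0.5906, -0.2327], [0.5501, -0.178]]
[ 11  29  21  13 210] [311.2619 195.2286]
[[ 0.5745 -0.2145  0.02  ]]
[[ 0.5696 -0.2066  0.03  ]]
```

{"api": "move_arm", "payload": {
  "targets": [
    {"dx": 0.065,"dy": 0,"dz": 0.09,"rx": 0,"ry": 0.033,"rz": 0},
    {"dx": 0.065,"dy": 0,"dz": 0.09,"rx": 0,"ry": 0.033,"rz": 0},
    {"dx": 0.065,"dy": 0,"dz": 0.09,"rx": 0,"ry": 0.033,"rz": 0},
    {"dx": 0.065,"dy": 0,"dz": 0.09,"rx": 0,"ry": 0.033,"rz": 0},
    {"dx": 0.065,"dy": 0,"dz": 0.09,"rx": 0,"ry": 0.033,"rz": 0},
    {"dx": 0.065,"dy": 0,"dz": 0.09,"rx": 0,"ry": 0.033,"rz": 0},
    {"dx": 0,"dy": 0,"dz": 0,"rx": 0,"ry": 0,"rz": 0},
    {"dx": 0,"dy": 0,"dz": 0,"rx": 0,"ry": 0,"rz": 0},
    {"dx": 0,"dy": 0,"dz": 0,"rx": 0,"ry": 0,"rz": 0},
    {"dx": 0,"dy": 0,"dz": 0,"rx": 0,"ry": 0,"rz": 0}
  ]
}}

```text
t: 35.0
tcp_pos: [0.4558, -0.2123, 0.1108]
tool_rot: [0.979, 0.01, -0.206, -0.003]
force: [0.8, -0.2, -2.0]
finger_gap: 0.22
gripper_force: 78.0
```

```bash
cat > wf.py <<'E'
from h import *
import cv2,sys
from station import sensors
im=cams.snapshot("scene")[:,:,::-1];cv2.imwrite(f"pics/scene{sys.argv[1]}.png",im);o=np.array([285,160]);hsv=cv2.cvtColor(np.ascontiguousarray(im[160:230,285:340]),cv2.COLOR_BGR2HSV)
m=cv2.inRange(hsv,(4,100,20),(22,255,255));n,l,st,ce=cv2.connectedComponentsWithStats(m);i=st[1:,4].argmax()+1;print(st[i],ce[i]+o)
for z in(.014,.02,.03):print(back("scene",ce[i]+o,z))
ys,xs=np.nonzero(l==i);q=back("scene",np.c_[xs,ys]+o,.0135)[:,:2].astype(np.float32);print(q.min(0),q.max(0),cv2.minEnclosingCircle(q))
s=sensors.sense();print(s["tcp_pos"],s["tool_rot"],s["force"],s["ft_torque"])
E
python3 wf.py 13
```

```text
[ 14  28  20  13 193] [308.2539 194.2383]
[[ 0.5875 -0.2163  0.014 ]]
[[ 0.5845 -0.2116  0.02  ]]
[[ 0.5796 -0.2038  0.03  ]]
[ 0.5636 -0.2507] [ 0.6123 -0.1826] ((0.5888627767562866, -0.21731606125831604), 0.035498760640621185)
[ 0.4558 -0.2124  0.1109] [ 0.9785  0.0103 -0.2059 -0.0027] [-0.9803 -0.5493 -1.7868] [-0.001  -0.2036  0.0193]
```

{"api": "move_arm", "payload": {
  "targets": [
    {"dx": -0.15,"dy": 0,"dz": -0.01,"rx": 0,"ry": 0,"rz": 0},
    {"dx": -0.3,"dy": 0,"dz": -0.01,"rx": 0,"ry": 0,"rz": 0},
    {"dx": -0.3,"dy": 0,"dz": -0.01,"rx": 0,"ry": 0,"rz": 0},
    {"dx": -0.3,"dy": 0,"dz": 0,"rx": 0,"ry": 0,"rz": 0},
    {"dx": -0.3,"dy": 0,"dz": 0,"rx": 0,"ry": 0,"rz": 0},
    {"dx": -0.3,"dy": 0,"dz": 0,"rx": 0,"ry": 0,"rz": 0},
    {"dx": -0.3,"dy": 0,"dz": 0,"rx": 0,"ry": 0,"rz": 0},
    {"dx": -0.35,"dy": 0,"dz": 0.01,"rx": 0,"ry": 0,"rz": 0},
    {"dx": -0.4,"dy": 0,"dz": 0.03,"rx": 0,"ry": 0,"rz": 0},
    {"dx": -0.4,"dy": 0,"dz": 0.1,"rx": 0,"ry": 0,"rz": 0}
  ]
}}

```text
t: 36.3
tcp_pos: [0.3784, -0.2127, 0.1139]
tool_rot: [0.979, 0.01, -0.205, -0.002]
force: [1.9, -0.3, 0.7]
finger_gap: 0.223
gripper_force: 78.4
```

```bash
python3 wf.py 14
```

```text
[ 14  30  21  15 256] [309.1484 196.9375]
[[ 0.5781 -0.2087  0.014 ]]
[[ 0.5752 -0.204   0.02  ]]
[[ 0.5704 -0.1963  0.03  ]]
[ 0.5459 -0.2434] [ 0.6121 -0.1765] ((0.5785634517669678, -0.21007023751735687), 0.034103844314813614)
[ 0.3764 -0.2121  0.1143] [ 0.9783  0.0103 -0.2068 -0.0029] [-1.8324 -0.5683  2.7368] [-0.1344 -0.2646 -0.0617]
```

{"api": "move_arm", "payload": {
  "targets": [
    {"dx": -0.1,"dy": 0,"dz": 0.4,"rx": 0,"ry": 0,"rz": 0},
    {"dx": 0,"dy": 0,"dz": 0.8,"rx": 0,"ry": -0.1,"rz": 0},
    {"dx": 0.4,"dy": 0.15,"dz": 0.8,"rx": 0,"ry": -0.1,"rz": 0},
    {"dx": 0.4,"dy": 0.15,"dz": 0.6,"rx": 0,"ry": -0.1,"rz": 0},
    {"dx": 0.4,"dy": 0.15,"dz": 0.3,"rx": 0,"ry": -0.1,"rz": 0},
    {"dx": 0.4,"dy": 0.15,"dz": 0.2,"rx": 0,"ry": -0.1,"rz": 0},
    {"dx": 0.4,"dy": 0.15,"dz": 0,"rx": 0,"ry": -0.1,"rz": 0},
    {"dx": 0.4,"dy": 0.15,"dz": 0,"rx": 0,"ry": -0.1,"rz": 0},
    {"dx": 0.4,"dy": 0.15,"dz": 0,"rx": 0,"ry": -0.1,"rz": 0},
    {"dx": 0.4,"dy": 0.15,"dz": 0,"rx": 0,"ry": 0,"rz": 0.1}
  ]
}}

```text
t: 37.6
tcp_pos: [0.4552, -0.1816, 0.1907]
tool_rot: [0.999, 0.038, 0.001, -0.001]
force: [0.2, 0.2, -1.3]
finger_gap: 0.216
gripper_force: 78.0
```

{"api": "move_arm", "payload": {
  "targets": [
    {"dx": 0,"dy": 0,"dz": 0,"rx": 0,"ry": 0,"rz": 0.25},
    {"dx": 0,"dy": 0,"dz": 0,"rx": 0,"ry": 0,"rz": 0.3},
    {"dx": 0,"dy": 0,"dz": 0,"rx": 0,"ry": 0,"rz": 0.3},
    {"dx": 0,"dy": 0,"dz": 0,"rx": 0,"ry": 0,"rz": 0.3},
    {"dx": 0,"dy": 0,"dz": 0,"rx": 0,"ry": 0,"rz": 0.3},
    {"dx": 0,"dy": 0,"dz": 0,"rx": 0,"ry": 0,"rz": 0.3},
    {"dx": 0,"dy": 0,"dz": 0,"rx": 0,"ry": 0,"rz": 0.3},
    {"dx": 0,"dy": 0,"dz": 0,"rx": 0,"ry": 0,"rz": 0.3},
    {"dx": 0,"dy": 0,"dz": 0,"rx": 0,"ry": 0,"rz": 0.3},
    {"dx": 0,"dy": 0,"dz": 0,"rx": 0,"ry": 0,"rz": 0.1}
  ]
}}

```text
t: 38.85
tcp_pos: [0.4566, -0.1822, 0.1908]
tool_rot: [0.725, 0.688, 0.001, -0.002]
force: [-0.2, 0.4, -0.9]
finger_gap: 0.218
gripper_force: 78.0
```

```bash
python3 look.py 15 .0135; python3 - <<'E'
from h import *
from station import sensors
s=sensors.sense();t=R.from_quat([.727056,.686578,-.0000667,-.000358]);c=R.from_quat(s["tool_rot"])
print("rot norm",np.degrees((t*c.inv()).as_rotvec())/30,"shift norm",(np.array([.4586,-.1808,.0342])-s["tcp_pos"])/.025)
E
```

```text
scene 364 0.5945 0.167 0.0461
scene 194 0.5787 -0.209 0.0342
scene 76 0.962 0.0636 0.0244
top 269 0.6013 0.1782 0.0449
[ 0.4565 -0.1822  0.1908] [ 0.7265  0.6872  0.0011 -0.002 ] [ 0.2797 -0.7128 -1.1861] [-0.0471  0.0023 -0.0059]
rot norm [-0.0078 -0.0011 -0.0032] shift norm [ 0.0837  0.0578 -6.2628]
```

{"api": "move_arm", "payload": {
  "targets": [
    {"dx": 0.084,"dy": 0.058,"dz": -0.5,"rx": -0.008,"ry": -0.001,"rz": -0.003},
    {"dx": 0,"dy": 0,"dz": -0.8,"rx": 0,"ry": 0,"rz": 0},
    {"dx": 0,"dy": 0,"dz": -0.8,"rx": 0,"ry": 0,"rz": 0},
    {"dx": 0,"dy": 0,"dz": -0.8,"rx": 0,"ry": 0,"rz": 0},
    {"dx": 0,"dy": 0,"dz": -0.8,"rx": 0,"ry": 0,"rz": 0},
    {"dx": 0,"dy": 0,"dz": -0.8,"rx": 0,"ry": 0,"rz": 0},
    {"dx": 0,"dy": 0,"dz": -0.7,"rx": 0,"ry": 0,"rz": 0},
    {"dx": 0,"dy": 0,"dz": -0.5,"rx": 0,"ry": 0,"rz": 0},
    {"dx": 0,"dy": 0,"dz": -0.3,"rx": 0,"ry": 0,"rz": 0},
    {"dx": 0,"dy": 0,"dz": -0.1,"rx": 0,"ry": 0,"rz": 0}
  ]
}}

```text
t: 40.2
tcp_pos: [0.4581, -0.1809, 0.0381]
tool_rot: [0.728, 0.686, -0.0, -0.0]
force: [-0.1, -0.6, -2.3]
finger_gap: 0.22
gripper_force: 78.1
```

```bash
python3 - <<'E'
from station import sensors
s=sensors.sense();print(s["tcp_pos"],s["tool_rot"],s["force"],s["ft_torque"])
E
```

```text
[ 0.45813073 -0.18085601  0.03814802] [ 7.27559684e-01  6.86044336e-01 -4.52395521e-05 -2.68795082e-04] [-0.10029542 -0.61444017 -2.32041937] [-0.07390672  0.01103067 -0.03414463]
```

{"api": "move_arm", "payload": {
  "targets": [
    {"dx": 0.01,"dy": 0,"dz": -0.05,"rx": 0,"ry": 0,"rz": 0},
    {"dx": 0,"dy": 0,"dz": -0.05,"rx": 0,"ry": 0,"rz": 0},
    {"dx": 0,"dy": 0,"dz": -0.03,"rx": 0,"ry": 0,"rz": 0},
    {"dx": 0,"dy": 0,"dz": -0.015,"rx": 0,"ry": 0,"rz": 0},
    {"dx": 0,"dy": 0,"dz": 0,"rx": 0,"ry": 0,"rz": 0},
    {"dx": 0,"dy": 0,"dz": 0,"rx": 0,"ry": 0,"rz": 0},
    {"dx": 0,"dy": 0,"dz": 0,"rx": 0,"ry": 0,"rz": 0},
    {"dx": 0,"dy": 0,"dz": 0,"rx": 0,"ry": 0,"rz": 0},
    {"dx": 0,"dy": 0,"dz": 0,"rx": 0,"ry": 0,"rz": 0},
    {"dx": 0,"dy": 0,"dz": 0,"rx": 0,"ry": 0,"rz": 0}
  ]
}}

```text
t: 41.45
tcp_pos: [0.4584, -0.1809, 0.0349]
tool_rot: [0.728, 0.686, -0.0, -0.0]
force: [-0.2, -0.6, -1.8]
finger_gap: 0.218
gripper_force: 78.1
```

```bash
python3 - <<'E'
from station import sensors
s=sensors.sense();print(s["tcp_pos"],s["tool_rot"],s["force"],s["ft_torque"])
E
```

```text
[ 0.4583621  -0.18093686  0.03492139] [ 7.27584891e-01  6.86017647e-01 -4.30935932e-06 -1.19409563e-04] [-0.20658053 -0.63787611 -1.82801224] [-0.0595976   0.01145334  0.0003773 ]
```

{"api": "move_arm", "payload": {
  "targets": [
    {"dx": 0,"dy": 0,"dz": -0.02,"rx": 0,"ry": 0,"rz": 0},
    {"dx": 0,"dy": 0,"dz": -0.02,"rx": 0,"ry": 0,"rz": 0},
    {"dx": 0,"dy": 0,"dz": 0,"rx": 0,"ry": 0,"rz": 0},
    {"dx": 0,"dy": 0,"dz": 0,"rx": 0,"ry": 0,"rz": 0},
    {"dx": 0,"dy": 0,"dz": 0,"rx": 0,"ry": 0,"rz": 0},
    {"dx": 0,"dy": 0,"dz": 0,"rx": 0,"ry": 0,"rz": 0},
    {"dx": 0,"dy": 0,"dz": 0,"rx": 0,"ry": 0,"rz": 0},
    {"dx": 0,"dy": 0,"dz": 0,"rx": 0,"ry": 0,"rz": 0},
    {"dx": 0,"dy": 0,"dz": 0,"rx": 0,"ry": 0,"rz": 0},
    {"dx": 0,"dy": 0,"dz": 0,"rx": 0,"ry": 0,"rz": 0}
  ]
}}

```text
t: 42.7
tcp_pos: [0.4584, -0.181, 0.0345]
tool_rot: [0.728, 0.686, 0.0, 0.0]
force: [-0.6, -0.1, 5.4]
finger_gap: 0.218
gripper_force: 79.0
```

{"api": "move_arm", "payload": {
  "targets": [
    {"dx": 0,"dy": 0,"dz": 0,"rx": 0,"ry": 0,"rz": 0},
    {"dx": 0,"dy": 0,"dz": 0,"rx": 0,"ry": 0,"rz": 0},
    {"dx": 0,"dy": 0,"dz": 0,"rx": 0,"ry": 0,"rz": 0},
    {"dx": 0,"dy": 0,"dz": 0,"rx": 0,"ry": 0,"rz": 0},
    {"dx": 0,"dy": 0,"dz": 0.2,"rx": 0,"ry": 0,"rz": 0},
    {"dx": 0,"dy": 0,"dz": 0.5,"rx": 0,"ry": 0,"rz": 0},
    {"dx": 0,"dy": 0,"dz": 0.8,"rx": 0,"ry": 0,"rz": 0},
    {"dx": 0,"dy": 0,"dz": 1,"rx": 0,"ry": 0,"rz": 0},
    {"dx": 0,"dy": 0,"dz": 1,"rx": 0,"ry": 0,"rz": 0},
    {"dx": 0,"dy": 0,"dz": 1,"rx": 0,"ry": 0,"rz": 0}
  ],
  "claw": 55
}}

```text
t: 43.95
tcp_pos: [0.4583, -0.1809, 0.1482]
tool_rot: [0.728, 0.686, 0.0, 0.0]
force: [-0.7, -0.3, 0.3]
finger_gap: 0.553
gripper_force: 0.0
```

{"api": "move_arm", "payload": {
  "targets": [
    {"dx": 0,"dy": 0.5,"dz": 1,"rx": 0,"ry": 0,"rz": 0},
    {"dx": 0,"dy": 0.8,"dz": 0.5,"rx": 0,"ry": 0,"rz": 0},
    {"dx": 0,"dy": 1,"dz": 0,"rx": 0,"ry": 0,"rz": 0},
    {"dx": 0,"dy": 1,"dz": 0,"rx": 0,"ry": 0,"rz": 0},
    {"dx": 0,"dy": 1,"dz": 0,"rx": 0,"ry": 0,"rz": 0},
    {"dx": 0,"dy": 1,"dz": 0,"rx": 0,"ry": 0,"rz": 0},
    {"dx": 0,"dy": 1,"dz": 0,"rx": 0,"ry": 0,"rz": 0},
    {"dx": 0,"dy": 1,"dz": 0,"rx": 0,"ry": 0,"rz": 0},
    {"dx": 0,"dy": 1,"dz": 0,"rx": 0,"ry": 0,"rz": 0},
    {"dx": 0,"dy": 1,"dz": 0,"rx": 0,"ry": 0,"rz": 0}
  ]
}}

```text
t: 45.2
tcp_pos: [0.4573, 0.0533, 0.1839]
tool_rot: [0.727, 0.686, -0.0, -0.001]
force: [-0.3, 0.0, 0.8]
finger_gap: 0.548
gripper_force: 0.0
```

```bash
python3 look.py 16 .0135; python3 - <<'E'
import cv2,numpy as np
a=cv2.imread('pics/scene16.png')[155:275,245:385];b=cv2.imread('pics/top16.png')[155:275,250:390]
cv2.imwrite('pics/m8.png',cv2.resize(np.hstack([a,b]),(800,343),interpolation=cv2.INTER_CUBIC))
E
```

```text
scene 364 0.5945 0.167 0.0461
scene 113 0.575 -0.2121 0.0324
scene 76 0.9632 0.0657 0.0243
top 274 0.6013 0.1782 0.0449
top 252 0.5777 -0.2072 0.0352
[0.4569 0.0541 0.1839] [ 0.7264  0.6873 -0.0003 -0.0009] [-0.3706  0.5297 -0.7046] [-0.0194 -0.0535 -0.0271]
```

View pics/m8.png

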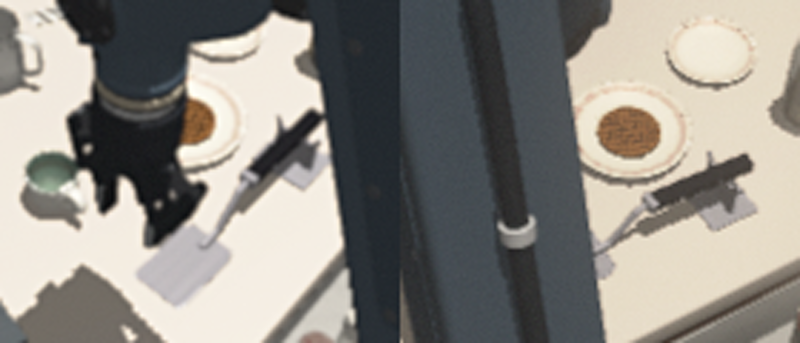

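The last picture shows the waffle flat in the plate's middle, about (629,131), with the plate centre near (634,130). The turner is back in its fork, and the gripper is touching nothing.

```bash
python3 -c "
from station import order;print(order.sign_off())"
```

```text
the job is handed in; nothing more can be done
None
```

The job is handed in at about 45 s of the 72 s allowed: the hotplate knob is turned to its off stop, the round waffle lies flat and right side up within about 3 mm of the plate's middle, the turner is back on its stand, and the oblong waffle was not moved; the knob needed a second grip because the first turn stopped short.

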